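# Set up the slide-staining bridge over the basin

## Task

Take the bent steel staining bridge from the sloping draining rack and lay it gently across the staining basin, level, with its two free ends down in the two notches of the far rim and its bow in the recess of the near rim; it has been rinsed clean, so do not let it touch the bench. Once it lies there and you have let go of it, swing the rinse spout round until its outlet is over the middle of the basin, ready to rinse slides. Leave the staining jar, the slide tray and the two dropper bottles where they stand.

Things in the scene. Friction and masses are not known exactly. Their poses are not given: they have to be found in the camera images.
- bridge: the staining bridge: round stainless rod 8 mm thick bent to a flat U, 200 mm long, 58 mm wide over its two parallel legs (50 mm between axes), 0.1 to 0.2 kg. Origin and axes as point bridge_mid. One end is closed by the bow, the other has two free rounded ends. At the start it leans in the rack at 45 degrees, facing up and towards the robot, bow down, free ends up.
- bridge_mid (a point): middle of the bridge, between the legs and half-way along, on the rod's mid-plane. x runs along the legs from the bow (outer edge at -100 mm) to the free ends (+100 mm), y across the legs (axes at -25 and +25 mm), z square to the U's plane. It balances about 6 mm from here towards the bow. Both legs can be gripped at once, across, from outside (58 mm).
- bridge_end_a (a point): rod axis 4 mm short of the tip of the free end at y = +25 mm
- bridge_end_b (a point): rod axis 4 mm short of the tip of the free end at y = -25 mm
- bridge_bow (a point): rod axis in the middle of the bow, the closed end of the U. At the start it stands in the rack's gutter, whose front lip is 7 mm high along the slope and 10 mm in front of the rod: drawn 10 mm or more up along the slope, the bridge is free
- rack: fixed draining rack of blue wire, 198 mm wide, sloping up away from the robot at 45 degrees, 202 mm high. Origin on the bench below mid-slope, x away from the robot (uphill), y left. The bridge lies on two 8 mm cross wires, 56 mm below and 79 mm above bridge_mid along the slope, open between them for fingertips; side wires at y = -95 and +95 mm, a cross wire joins their tops.
- basin: fixed white staining basin, 150 mm (x) by 240 mm (y), rim 75 mm high, walls 6 mm. x points away from the robot, y left, origin on the bench 30 mm to the right (-y) of the basin's centre. Far rim (+x): two notches 50 mm apart, 20 mm deep, 11 mm wide, flared to 24 mm at the top. Near rim: one recess 110 mm wide, to the same level (55 mm). Inner floor 6 mm high.
- basin_mid (a point): point above the basin's centre, 59 mm above the bench: where bridge_mid lies when the bridge is level in its place, its ends in the notches and 25 mm of it sticking out beyond either rim (10 mm off along the legs does no harm). Axes as the basin's
- notch_left (a point): far-rim notch to the left (+y): where the rod's axis lies when seated, 59 mm above the bench, 4 mm above the notch's floor
- notch_right (a point): far-rim notch to the right (-y), likewise
- spout (a joint): swivel of the rinse spout (rad): about 0 to 0.35 when parked aside at the right of the basin; grows as the spout turns clockwise seen from above; 1.45 has the outlet over the basin's centre; stops at -0.1 and 2.1. A light friction holds it anywhere; about 1 N at the grip moves it.
- spout_hinge (a point): on the swivel axis at the height of the spout's level tube (210 mm). Below it stands the tap's fixed column, 22 mm thick, 120 mm beyond the basin's centre and 110 mm to its right
- spout_grip (a point): on the axis of the level steel tube (15 mm thick), 120 mm from the swivel axis, 210 mm above the bench: a good place to pinch it across from above or to push it
- spout_outlet (a point): centre of the outlet's mouth, the lower end of the black nozzle (19 mm thick) that hangs down at the spout's end, 163 mm from the swivel axis and 164 mm above the bench
- dropper_amber: bystander: amber glass dropper bottle with black cap and rubber bulb, 34 mm across, 92 mm high, standing near the front of the bench between the rack and the basin; origin at the centre of its underside
- dropper_green: bystander: green glass dropper bottle, 34 mm across, 92 mm high, standing at the left of the work area; origin at the centre of its underside
- coplin_jar: bystander: glass staining jar with a green lid, 60 mm across, 103 mm high, standing behind the rack and the basin, between them; origin at the centre of its underside
- slide_tray: bystander: shallow yellow tray with two glass slides, 90 x 130 x 18 mm, lying at the right of the work area; origin at the centre of its underside
Not all that is in view belongs to the job. Of the things that look like the bridge, the middle-sized one is meant.

How it is judged:
By the outcome, as a careful person would: the job done as asked, in the order asked, and still so for the second after the job is handed in, with the robot touching nothing.
It also fails if it takes over 70 s, if anything falls off the work surface, if the arm or the gripper's body presses on something with over 40 N, if the wrist force passes 120 N, or if a joint passes its speed limit or range.

## Robot

A 6-joint arm with a two-finger parallel gripper is mounted at the origin on the work surface. World frame = base frame: x ahead of the robot, y to its left, z up, the work surface at z = 0. Lengths are in mm, angles in rad, forces in N, time in s.
With the tool pointing down it reaches from about 350 to 775 mm from the base axis. Payload 7.3 kg.
Tool frame: the origin (TCP) lies midway between the tips of the shut fingers; the grasp point (between the pads) lies 19 mm behind it (bot.hold_point_z is the distance from the TCP to the grasp point, in mm); z points along the fingers, y is the direction in which the jaws open and shut (so a half turn about z gives the same grasp; the last joint's range is limited). The gripper opens to 92 mm and grips with 3 to 60 N. Pads are 19 mm wide; open, the fingers measure 130 mm over their backs; the gripper's body (75 mm by 190 mm) begins 47 mm behind the grasp point.
Start: joints at [-1.381, 0.342, 1.524, -0, 1.275, -0.146], TCP at [173.023, -495.689, 226.741] pointing down, gripper open.
Joint ranges: [-2.53, 2.53], [-0.77, 2.02], [0.04, 2.7], [-1, 4.14], [0.28, 2.66], [-3.11, 3.11]. Speed limits (rad/s): [2.57, 2.57, 3.14, 3.14, 3.14, 3.14].

## Interface

Orientations are given as [roll, pitch, yaw] about the fixed x, y, z axes, in that order (R = Rz(yaw) Ry(pitch) Rx(roll)).
In Python, from plant import bot gives the robot as it stands.
- The arm moves only by the tool servo_tool, never from a script. Its argument "series" is a list of rows, each a list of 5 numbers: the opening, from 0 (shut) to 1 (fully open), then the shift along the tool's x, y, z each as a share of 50 mm, from -1 to 1, then the turn about the tool's z as a share of 90 degrees, from -1 to 1. In form: [[gripper, tx, ty, tz, spin], ...]. A call has 1 to 20 rows; each row shifts and turns the commanded pose from where the row before left it, along the tool's axes as they then stand; what a row does not reach is not made up. A row lasts 1/8 s, in which the tool goes at most 62.5 mm and 10.7 degrees, less where a joint would pass 70% of its speed; a pose out of reach is approached as far as the arm can. A call with a number of a shift or a turn outside -1 to 1 is refused whole. A call with a gripper value outside its range is refused whole. The fingers move at their own pace and stop on an object; the grip force is fixed at half the most. Time passes only in rows, so rows that do not move let the fingers close. It gives the time, the measured TCP pose, the force and the opening at its end, in the units of the state.
- bot.get_obs(): the state, without advancing time (a new reading comes with each control period).
- bot.capture(name): name is "scene" or "side" or "wrist"; returns the picture (480x640x3 uint8, red, green, blue); there is no depth.
- bot.camera_model(name): a dict with "mtx" (3x3 intrinsics, pixels), "world_from_camera" (4x4, takes a point from camera to world coordinates). Camera axes: x right, y up, looking along -z (the intrinsics and any distortion apply to the point x, -y, -z); pixel columns grow to the right and rows downward; lengths in mm; the calibration is good to about 2 mm. A picture is of the moment at which its call begins: read the wrist's pose just before it. camera_model takes no time and is no camera call; for the wrist camera it gives the pose at the moment of the call.
- bot.close_job(): hands the job in, once; it reports no verdict.
Trained networks look in the newest picture that a camera, given by its name, has taken for a name from the list of things; names that differ only in an ending like _2 or _b are one class to them, and where a whole thing is asked for, a point or a joint stands for the part that bears it (a point fixed in the world has none). Each returns a list of dicts, best first, with "p" (0 to 1); they miss things now and then, are a little off and sometimes report something else, mostly with a low value. They report only what shows in the picture. A call takes as long as a camera call. They do not tell look-alikes from the thing itself.
- bot.outline_of(camera, label): "mask" (480x640 bool, what is visible of it).
- bot.pinpoint(camera, label): "point" ([x, y, z] in mm, in the coordinates of the camera as it stood for that picture, good to about 4 mm: a listed point, or the origin of a listed thing).
The state is a dict: "time": time; "joint_positions": joint angles; "dq": joint speeds; "tau": joint torques, N m; "tool_pos": TCP position; "tcp_rot": TCP orientation; "contact_force": force on the tool from outside, world axes, zero at the start; "moment": the same for the moment, N m; "grip_width": finger opening in mm.
Only numpy, scipy, OpenCV 4.12 (cv2) and the standard library are available. Lean on these libraries where they do the work, as an engineer would, in place of code of your own. Each camera call takes 0.05 s, during which the arm holds its last target.

## Working session

There is one attempt and no reset: what is moved stays moved. The work goes in short steps, Python scripts to look and compute and a tool call to move; the robot and the scene stay as the last step left them, time stands still between calls to the robot, and variables do not carry over. Pictures are saved under pics/ and viewed, and the job is handed in when it is done.

Besides the shell and the picture viewer there is one more tool, called in YAML: its name, and indented under it one key for each argument. servo_tool: Moves the arm, as the interface text tells. Shift numbers are shares of 50 mm and turn numbers shares of 90 degrees, none past 1 either way. Its arguments: {"type":"object","properties":{"series":{"type":"array"}},"required":["series"]}

```bash
ls -la; mkdir -p pics
python3 - <<'E'
from plant import bot
import cv2
o=bot.get_obs(); print(o)
for c in ["scene","side","wrist"]:
    im=bot.capture(c); cv2.imwrite(f"pics/{c}0.png",im[:,:,::-1])
    m=bot.camera_model(c); print(c,m)
E
```

```text
total 12
drwxr-xr-x  3 agent agent 4096 Dec  7 16:36 .
drwxr-xr-x 23 root  root  4096 Dec  7 16:36 ..
drwxr-xr-x  2 agent agent 4096 Dec  7 16:36 pics
{'time': 0.0, 'joint_positions': array([-1.38100391e+00,  3.42708607e-01,  1.52506426e+00, -9.16200945e-06,
        1.27540211e+00, -1.46028293e-01]), 'dq': array([ 1.22075343e-04, -4.91410588e-05, -6.05756818e-04, -1.36696682e-03,
       -2.17703872e-04, -2.36820649e-04]), 'tau': array([ 5.36514763e-04, -4.31238770e+01, -2.44219941e+01,  7.17448234e-02,
        5.59790013e-02, -1.54530194e-04]), 'tool_pos': array([ 172.9327744 , -495.24402431,  226.03580983]), 'tcp_rot': array([-3.14002590e+00, -2.21575734e-04,  3.35823206e-01]), 'contact_force': array([0.85431713, 0.46086139, 0.30580372]), 'moment': array([-0.03782359, -0.01833833, -0.01896143]), 'grip_width': 91.5742180002981}
scene {'mtx': array([[492.78054646,   0.        , 319.02191613],
       [  0.        , 492.78054646, 233.05857428],
       [  0.        ,   0.        ,   1.        ]]), 'world_from_camera': array([[-3.36803917e-01, -5.81177902e-01,  7.40807241e-01,
         1.
[... 634 characters left out ...]
    [-1.04278661e-02,  8.63849859e-01,  5.03641421e-01,
         6.85148612e+02],
       [ 0.00000000e+00,  0.00000000e+00,  0.00000000e+00,
         1.00000000e+00]])}
wrist {'mtx': array([[373.1262908 ,   0.        , 323.64241924],
       [  0.        , 373.1262908 , 239.83315403],
       [  0.        ,   0.        ,   1.        ]]), 'world_from_camera': array([[ 3.29458191e-01,  9.04171884e-01,  2.71901643e-01,
         2.45471408e+02],
       [-9.44169646e-01,  3.15803021e-01,  9.38729552e-02,
        -4.70796480e+02],
       [-9.90073672e-04, -2.87648492e-01,  9.57735540e-01,
         3.83995242e+02],
       [ 0.00000000e+00,  0.00000000e+00,  0.00000000e+00,
         1.00000000e+00]])}
```

View pics/scene0.png

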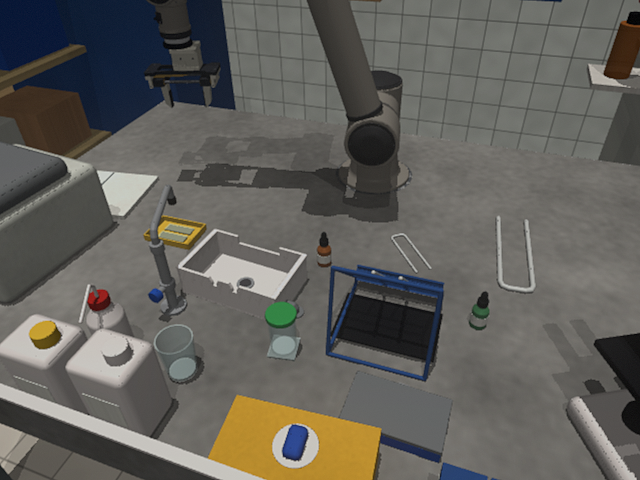

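View pics/side0.png

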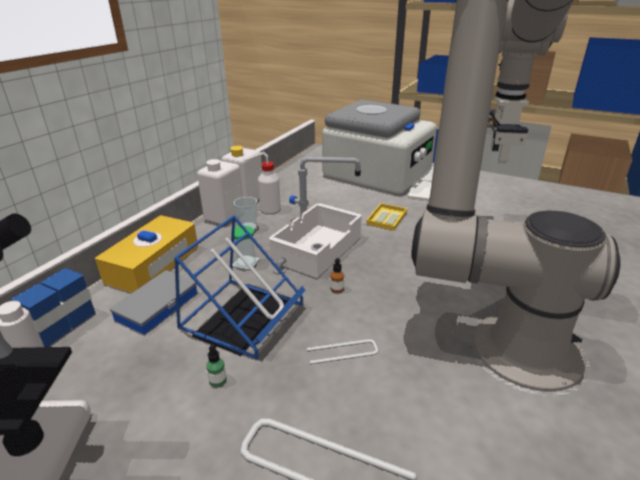

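View pics/wrist0.png

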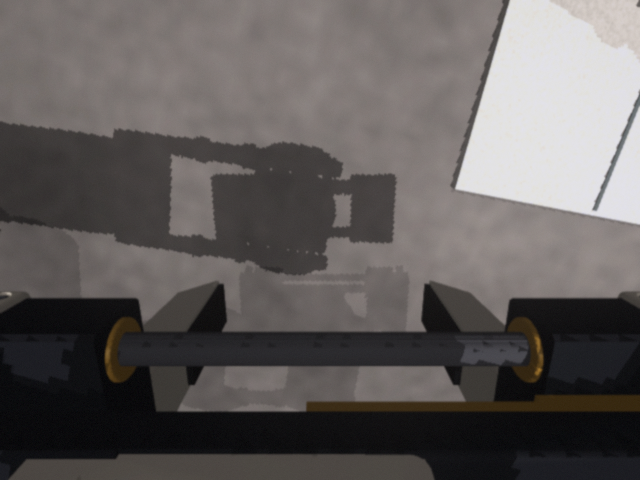

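Candidates for the bridge: a small U on the bench (side 343,350), a large U on the bench (side 320,450), and the middle-sized U leaning in the rack (side 245,275; scene 390,272). I choose the one in the rack. Next I'll localise.

```bash
cat > h.py <<'E'
from plant import bot
import numpy as np, cv2
def cam(c):
    m=bot.camera_model(c); return m["mtx"],m["world_from_camera"]
def w(c,p): 
    K,T=cam(c); return (T@np.r_[p,1])[:3]
def proj(c,P,cm=None):
    K,T=cm or cam(c); q=np.linalg.inv(T)@np.r_[P,1]; q=q[:3]*[1,-1,-1]; u=K@q; return u[:2]/u[2]
def ray(c,uv,cm=None):
    K,T=cm or cam(c); d=np.linalg.inv(K)@np.r_[uv,1]; d=T[:3,:3]@(d*[1,-1,-1]); return T[:3,3],d/np.linalg.norm(d)
def tri(rs):
    A=np.zeros((3,3));b=np.zeros(3)
    for o,d in rs:
        M=np.eye(3)-np.outer(d,d);A+=M;b+=M@o
    p=np.linalg.solve(A,b); return p,[np.linalg.norm((np.eye(3)-np.outer(d,d))@(p-o)) for o,d in rs]
def cap(c,f):
    im=bot.capture(c); cv2.imwrite(f"pics/{f}.png",im[:,:,::-1]); return im
E
python3 - <<'E'
from h import *
names="bridge_mid bridge_end_a bridge_end_b bridge_bow rack basin basin_mid notch_left notch_right spout_hinge spout_grip spout_outlet dropper_amber dropper_green coplin_jar slide_tray".split()
for n in names:
    for c in ["scene","side"]:
        for d in bot.pinpoint(c,n)[:3]:
            p=w(c,d["point"]); print(n,c,round(d["p"],2),p.round(1),proj(c,p).round(0))
im=cv2.imread("pics/side0.png"); cv2.imwrite("pics/side0c.png",cv2.resize(im[190:370,150:390],None,fx=3.2,fy=3.2,interpolation=cv2.INTER_CUBIC))
im=cv2.imread("pics/scene0.png"); cv2.imwrite("pics/scene0c.png",cv2.resize(im[180:380,140:460],None,fx=2.5,fy=2.5,interpolation=cv2.INTER_CUBIC))
print(bot.get_obs()["time"])
E
```

```text
bridge_mid scene 0.89 [262.6 417.1   6.3] [513. 251.]
bridge_mid scene 0.8 [337.1 178.3  -0.4] [409. 252.]
bridge_mid scene 0.43 [ 638.9 -183.8   61. ] [214. 282.]
bridge_mid side 0.83 [564.2 179.9 113.8] [248. 278.]
bridge_mid side 0.75 [341.8 180.    5.9] [341. 349.]
bridge_mid side 0.74 [7.111e+02 2.000e-01 1.400e+00] [246. 262.]
bridge_end_a scene 0.77 [125.9 374.3   3.9] [498. 217.]
bridge_end_a scene 0.61 [381.  237.5   0.6] [430. 268.]
bridge_end_a scene 0.61 [ 569.7 -154.4   56.1] [241. 266.]
bridge_end_a side 0.89 [129.8 375.2   7. ] [411. 476.]
bridge_end_a side 0.71 [406.  209.4   3.3] [307. 349.]
bridge_end_a side 0.64 [632.7 156.7 177. ] [226. 241.]
bridge_end_b scene 0.77 [125.9 374.3   3.9] [498. 217.]
bridge_end_b scene 0.61 [381.  237.5   0.6] [430. 268.]
bridge_end_b scene 0.61 [ 569.7 -154.4   56.1] [241. 266.]
bridge_end_b side 0.89 [129.8 375.2   7. ] [411. 476.]
bridge_end_b side 0.71 [406.  209.4   3.3] [307. 349.]
bridge_end_b side 0.64 [632.7 156.7 177. ] [226. 241.]
bridge_bow scene 0.88 [391.9 428.8   0.9] [515. 289.]
bridge_bow scene 0.57 [279.6 140.    1.
[... 1862 characters left out ...]
2] [336. 289.]
dropper_amber side 0.48 [ 679.3 -273.7  212.6] [303. 158.]
dropper_green scene 0.96 [523.8 360.5  -3.4] [477. 326.]
dropper_green scene 0.26 [ 677.6 -269.1  211.6] [153. 228.]
dropper_green side 0.76 [522.7 355.2   5.2] [218. 377.]
coplin_jar scene 0.91 [7.106e+02 7.000e-01 1.700e+00] [282. 347.]
coplin_jar scene 0.31 [ 530.8 -339.2  164. ] [170. 202.]
coplin_jar side 0.85 [709.4   3.9   3.2] [245. 263.]
slide_tray scene 0.85 [ 452.  -407.6   -1.1] [177. 233.]
slide_tray scene 0.54 [564.5 178.4 110.4] [391. 279.]
slide_tray side 0.77 [ 456.9 -410.1    3.4] [387. 218.]
slide_tray side 0.65 [522.9 355.4   3. ] [218. 378.]
slide_tray side 0.42 [493.1 180.2  42.1] [278. 314.]
1.75
```

View pics/side0c.png

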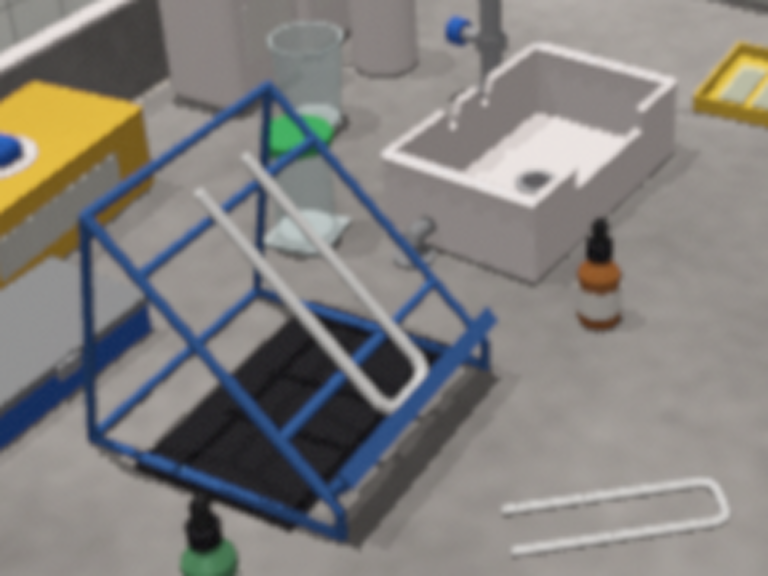

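View pics/scene0c.png

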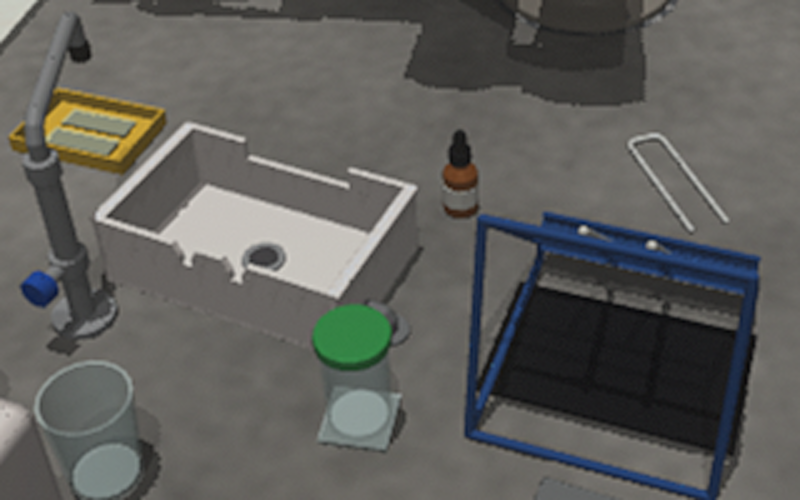

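servo_tool:
  series:
    - [1,0,0,-0.8,0.1]
    - [1,0,0,-0.8,0.1]
    - [1,0.74,-0.86,0,0]
    - [1,0.74,-0.86,0,0]
    - [1,0.74,-0.86,0,0]
    - [1,0.74,-0.86,0,0]
    - [1,0.74,-0.86,0,0]
    - [1,0.74,-0.86,0,0]
    - [1,0.74,-0.86,0,0]
    - [1,0.74,-0.86,0,0]
    - [1,0,0,0,0]

```text
time: 3.12
tool_pos: [463.2, -142.3, 306.5]
tcp_rot: [-3.141, -0.0, 0.027]
contact_force: [-0.7, -1.4, 0.9]
grip_width: 91.4
```

Run:
```python
from h import *
o=bot.get_obs(); print(o["time"],o["tool_pos"],o["tcp_rot"])
cap("wrist","wr1")
for n in ["basin","notch_left","notch_right","basin_mid","spout_grip","spout_hinge","spout_outlet"]:
    for d in bot.pinpoint("wrist",n)[:2]:
        p=w("wrist",d["point"]); print(n,round(d["p"],2),p.round(1),proj("wrist",p).round(0))
```

```text
3.125 [ 463.15143738 -142.32208666  306.51655559] [-3.14090815e+00 -3.05308250e-04  2.72315772e-02]
basin 0.64 [ 566.5 -186.     0.6] [360. 103.]
notch_left 0.75 [ 642.  -136.7   60.1] [317.  14.]
notch_right 0.8 [ 637.8 -186.9   55. ] [368.  21.]
basin_mid 0.76 [ 566.5 -157.9   60.2] [336.  98.]
basin_mid 0.52 [ 525.4 -341.   164.9] [573. 149.]
spout_grip 0.67 [ 563.5 -321.9  202.6] [593.  92.]
spout_hinge 0.17 [561.9 175.9  -2.8] [ 50. 101.]
spout_outlet 0.73 [ 525.4 -340.8  161. ] [570. 149.]
```

View pics/wr1.png

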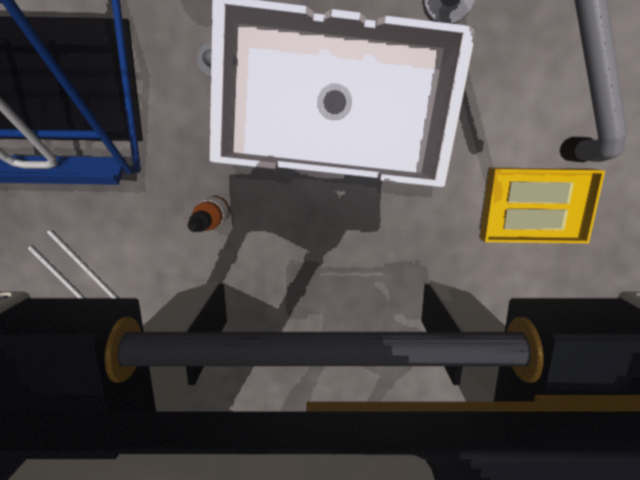

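Run:
```python
import cv2
im=cv2.imread("pics/wr1.png"); cv2.imwrite("pics/wr1c.png",cv2.resize(im[0:60,200:480],None,fx=2.85,fy=2.85,interpolation=cv2.INTER_CUBIC))
cv2.imwrite("pics/wr1d.png",cv2.resize(im[140:200,200:480],None,fx=2.85,fy=2.85,interpolation=cv2.INTER_CUBIC))
im=cv2.imread("pics/scene0.png"); cv2.imwrite("pics/sc_b.png",cv2.resize(im[225:320,170:315],None,fx=5.5,fy=5.5,interpolation=cv2.INTER_CUBIC))
```

```text
(no output)
```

View pics/wr1c.png

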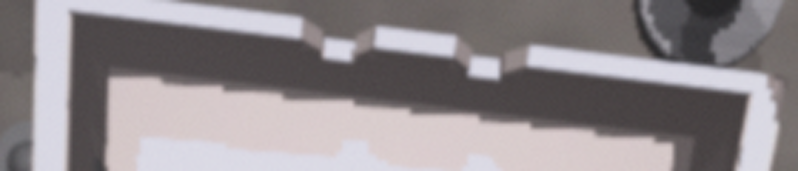

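View pics/wr1d.png

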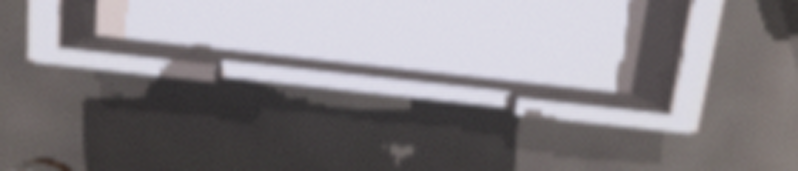

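View pics/sc_b.png

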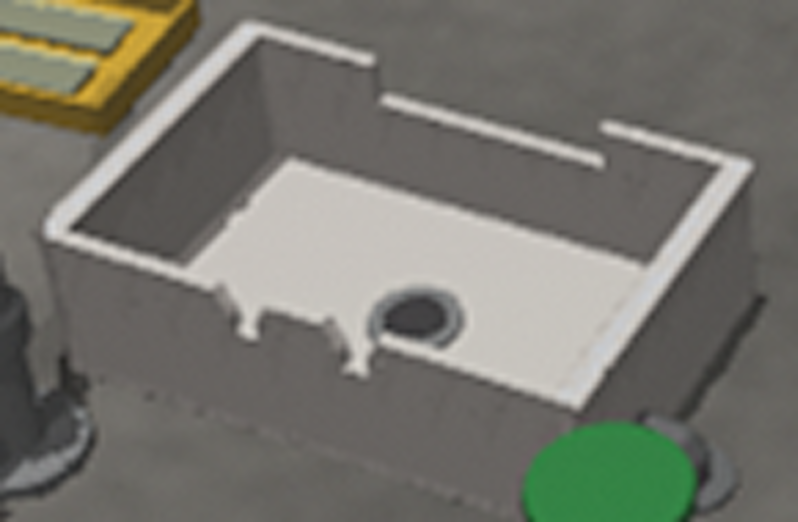

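```bash
cat >> h.py <<'E'
def onz(c,uv,z):
    o,d=ray(c,uv); return o+d*(z-o[2])/d[2]
E
python3 - <<'E'
from h import *
for n,uv,z in [("nL",(318.6,17.5),55),("nR",(370.2,23.9),55),("recL",(276.8,164.6),55),("recR",(378.9,174.7),55),("cNL",(209.8,161.1),75),("cNR",(443.9,186),75),("cFR",(470.9,27.4),75)]:
    print(n,onz("wrist",uv,z).round(1))
for n,uv,z in [("cFR",(179.1,266.5),75),("cFL",(275.1,299.2),75),("cNL",(306.7,254.6),75),("cNR",(215.5,229),75),("nR",(215.5,284),55),("nL",(234.9,291.5),55)]:
    print("scene",n,onz("scene",uv,z).round(1))
E
```

```text
nL [ 640.4 -138.9   55. ]
nR [ 635.9 -189.3   55. ]
recL [498.7 -95.9  55. ]
recR [ 490.1 -206.9   55. ]
cNL [502.8 -29.7  75. ]
cNR [ 482.  -272.6   75. ]
cFR [ 630.  -281.1   75. ]
scene cFR [ 633.1 -270.2   75. ]
scene cFL [657.  -32.6  75. ]
scene cNL [508.1 -21.6  75. ]
scene cNR [ 488.7 -261.3   75. ]
scene nR [ 638.7 -181.    55. ]
scene nL [ 645.8 -131.1   55. ]
```

Run:
```python
from h import *
o=bot.get_obs(); print(o["time"],o["tool_pos"],o["tcp_rot"],o["joint_positions"],abs(o["dq"]).max())
a=cv2.imread("pics/wr1.png")[:,:,::-1]
im=cap("wrist","wr2")
g=lambda x:cv2.cvtColor(np.ascontiguousarray(x[:280]),cv2.COLOR_RGB2GRAY).astype(np.float32)
print(cv2.phaseCorrelate(g(a),g(im)))
im=cv2.imread("pics/side0.png"); cv2.imwrite("pics/sd_b.png",cv2.resize(im[195:280,260:370],None,fx=7,fy=7,interpolation=cv2.INTER_CUBIC))
```

```text
3.525 [ 461.04078363 -146.32155836  306.83539815] [ 3.14131251e+00 -1.55075702e-04  1.96743608e-02] [-4.65813048e-01  2.12091768e-01  1.48202585e+00 -1.76759151e-04
  1.44720715e+00  1.08533071e+00] 0.005407820234234908
((-4.402054322845345, -0.7565260777339518), 0.47263091388675904)
```

View pics/sd_b.png

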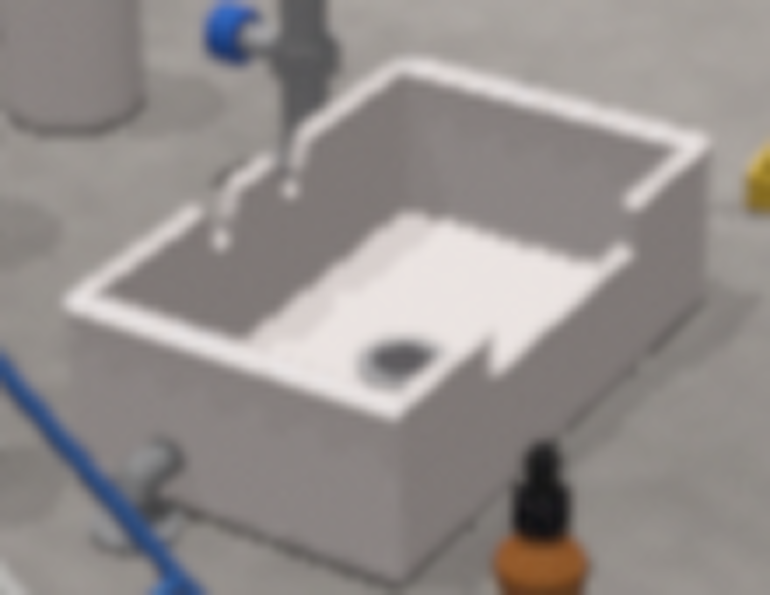

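Run:
```python
from h import *
P={}
s=np.array([-4.4,-.76])
for n,uv,z in [("nL",(318.6,17.5),55),("nR",(370.2,23.9),55),("recL",(276.8,164.6),55),("recR",(378.9,174.7),55),("cNL",(209.8,161.1),75),("cNR",(443.9,186),75),("cFR",(470.9,27.4),75)]:
    P.setdefault(n,[]).append(("wrist",np.array(uv)+s,z))
for n,uv,z in [("cFR",(179.1,266.5),75),("cFL",(275.1,299.2),75),("cNL",(306.7,254.6),75),("cNR",(215.5,229),75),("nR",(215.5,284),55),("nL",(234.9,291.5),55)]:
    P.setdefault(n,[]).append(("scene",uv,z))
for n,uv,z in [("cFL",(269.7,237.9),75),("cNL",(316.9,254.3),75),("cNR",(361.4,215.4),75),("nR",(301.3,222.1),55),("nL",(291.6,229.3),55)]:
    P.setdefault(n,[]).append(("side",uv,z))
for n in P:
    print(n,[ (c,onz(c,uv,z).round(1)) for c,uv,z in P[n]])
    if len(P[n])>1: print("   tri",*[np.round(x,1) for x in tri([ray(c,uv) for c,uv,z in P[n]])])
```

```text
nL [('wrist', array([ 641. , -134.4,   55. ])), ('scene', array([ 645.8, -131.1,   55. ])), ('side', array([ 642.5, -132.6,   55. ]))]
   tri [ 642.7 -133.8   52.8] [1.3 1.3 1.4]
nR [('wrist', array([ 636.5, -184.8,   55. ])), ('scene', array([ 638.7, -181. ,   55. ])), ('side', array([ 638.7, -181.4,   55. ]))]
   tri [ 637.8 -183.2   53.9] [2.1 1.3 1.7]
recL [('wrist', array([499.5, -91. ,  55. ]))]
recR [('wrist', array([ 490.9, -201.9,   55. ]))]
cNL [('wrist', array([503.6, -25.1,  75. ])), ('scene', array([508.1, -21.6,  75. ])), ('side', array([504.1, -23.4,  75. ]))]
   tri [504.3 -24.   73. ] [1.  1.5 1.3]
cNR [('wrist', array([ 482.8, -267.8,   75. ])), ('scene', array([ 488.7, -261.3,   75. ])), ('side', array([ 485.2, -262.5,   75. ]))]
   tri [ 484.6 -266.    72.8] [3.1 2.3 2. ]
cFR [('wrist', array([ 630.7, -276.8,   75. ])), ('scene', array([ 633.1, -270.2,   75. ]))]
   tri [ 630.3 -275.4   72. ] [2.4 2.4]
cFL [('scene', array([657. , -32.6,  75. ])), ('side', array([652.6, -37.4,  75. ]))]
   tri [653.5 -35.7  73.4] [2.4 2.4]
```

servo_tool:
  series:
    - [1,0,-0.82,-0.3,0]
    - [1,0,-0.82,-0.3,0]
    - [1,0,-0.82,0,0]
    - [1,0,-0.82,0,0]
    - [1,0,-0.82,0,0]
    - [1,0,-0.82,0,0]
    - [1,0,-0.82,0,0]
    - [1,0,-0.82,0,0]
    - [1,0,0,0,0]
    - [1,0,0,0,0]
    - [1,0,0,0,0]

```text
time: 4.95
tool_pos: [454.6, 181.4, 336.7]
tcp_rot: [3.141, -0.0, 0.02]
contact_force: [-0.2, -0.5, -0.1]
grip_width: 91.4
```

Run:
```python
from h import *
o=bot.get_obs(); print(o["time"],o["tool_pos"],o["tcp_rot"],abs(o["dq"]).max())
cap("wrist","wr3")
for n in ["bridge_mid","bridge_end_a","bridge_bow","rack"]:
    for d in bot.pinpoint("wrist",n)[:3]:
        p=w("wrist",d["point"]); print(n,round(d["p"],2),p.round(1),proj("wrist",p).round(0))
im=cv2.imread("pics/wr3.png"); cv2.imwrite("pics/wr3c.png",cv2.resize(im[0:290,180:500],None,fx=2.5,fy=2.0,interpolation=cv2.INTER_CUBIC))
```

```text
4.95 [454.59666535 181.40889142 336.74249571] [ 3.14122095e+00 -8.23872963e-05  1.99388935e-02] 0.004228002056748531
bridge_mid 0.91 [336.8 178.7   2.8] [323. 272.]
bridge_mid 0.4 [437.1 -10.7   1.6] [466. 204.]
bridge_end_a 0.91 [129.3 373.4   1.5] [197. 392.]
bridge_end_a 0.63 [382.7 234.6   1.4] [284. 239.]
bridge_bow 0.76 [283.1 133.4   1.8] [354. 306.]
bridge_bow 0.66 [492.7 180.   45.1] [325. 162.]
bridge_bow 0.65 [392.6 427.1   7.6] [141. 231.]
rack 0.86 [565.6 182.6   1.8] [324.  99.]
```

View pics/wr3.png

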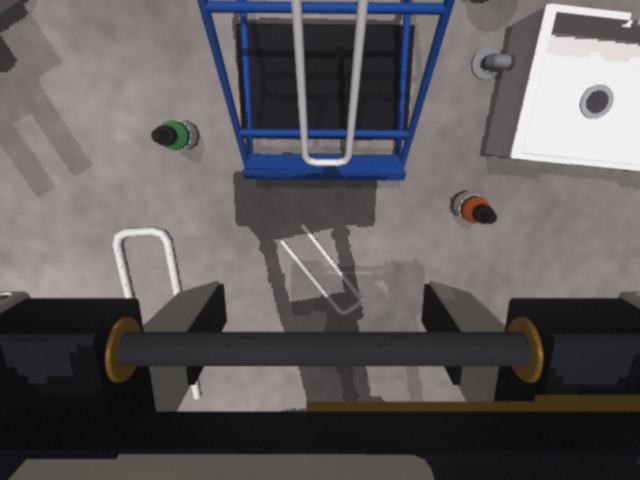

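View pics/wr3c.png

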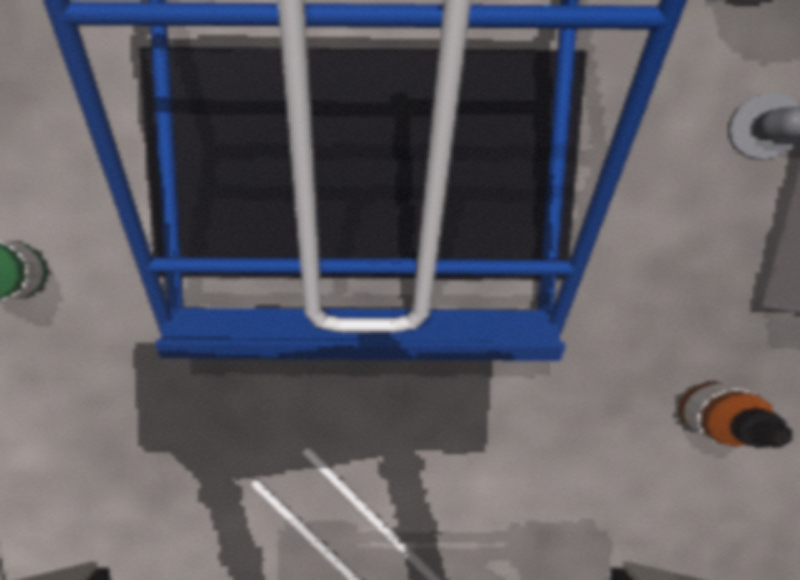

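Run:
```python
from h import *
from scipy.optimize import least_squares
obs=[("wrist",(327.2,162.5),(-96,0,0)),("side",(227.2,239.1),(98,-25,0)),("side",(212.5,250),(98,25,0)),("side",(276.6,310.3),(-96,0,0)),
("scene",(373.6,272.4),(98,-25,0)),("scene",(400.8,278),(98,25,0))]
C={c:cam(c) for c in["wrist","side","scene"]}
def pt(q,p):
    x,y,z,yaw,t=q; ex=np.array([np.cos(t)*np.cos(yaw),np.cos(t)*np.sin(yaw),np.sin(t)]); ey=np.array([-np.sin(yaw),np.cos(yaw),0])
    return np.array([x,y,z])+p[0]*ex+p[1]*ey
def lines(q): # wrist leg pixels: dist at row
    r=[]
    for sgn,pts in [(1,[(297.2,5),(301.2,50),(304,100)]),(-1,[(362,5),(357,50),(352.6,100)])]:
        a=proj(0,pt(q,(-80,25*sgn,0)),C["wrist"]);b=proj(0,pt(q,(60,25*sgn,0)),C["wrist"])
        for u,v in pts: r.append(u-(a[0]+(b[0]-a[0])*(v-a[1])/(b[1]-a[1])))
    return r
def f(q): return np.concatenate([proj(0,pt(q,p),C[c])-np.array(uv) for c,uv,p in obs]+[lines(q)])
s=least_squares(f,[564,180,113,.02,.785],loss="soft_l1"); print(s.x.round(3),s.fun.round(1))
s=least_squares(lambda q:f(np.r_[q,.7854]),[564,180,113,.02],loss="soft_l1"); print(s.x.round(3),s.fun.round(1))
```

```text
[5.61343e+02 1.78899e+02 1.12470e+02 2.10000e-02 7.71000e-01] [ 0.1 -0.3 -0.9  0.  -0.6  0.2  2.   1.8 -1.5 -0.3 -1.1 -0.2  0.6  1.8
  1.6 -0.2 -1.3 -1.3]
[5.61357e+02 1.78896e+02 1.11315e+02 2.10000e-02] [ 0.2 -1.4 -0.5  0.2 -0.2  0.4  1.7  2.4 -1.3 -0.5 -1.  -0.5  0.7  1.9
  1.5 -0.2 -1.2 -1.2]
```

servo_tool:
  series:
    - [1,0.72,0.03,0,0]
    - [1,0.72,0.03,0.3,0]
    - [1,0.71,0.02,0.8,0]
    - [1,0,0,0.8,0]
    - [1,0,0,0.8,0]
    - [1,0,0,0.8,0]
    - [1,0,0,0,0]
    - [1,0,0,0,0]
    - [1,0,0,0,0]

```text
time: 6.32
tool_pos: [563.1, 181.0, 163.9]
tcp_rot: [-3.141, -0.004, 0.022]
contact_force: [-0.1, -0.4, -0.1]
grip_width: 92.0
```

Run:
```python
from h import *
o=bot.get_obs(); print(o["time"],o["tool_pos"],o["tcp_rot"],abs(o["dq"]).max())
cap("wrist","wr4");cap("side","sd4")
for p in [(562,179.5,112.5),(562,204.5,112.5),(562,154.5,112.5)]: print(proj("wrist",p).round(1))
```

```text
6.325 [563.11528593 181.02433787 163.85163704] [-3.14111546 -0.00377332  0.02156605] 0.010275524974957213
[324.7 264. ]
[282.7 263.1]
[366.6 264.8]
```

View pics/wr4.png

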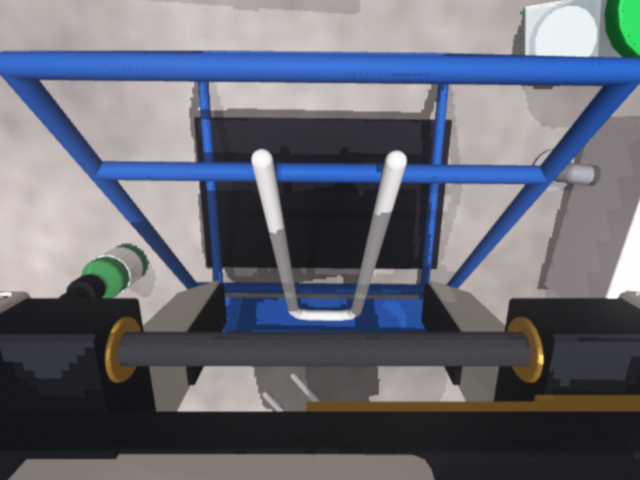

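View pics/sd4.png

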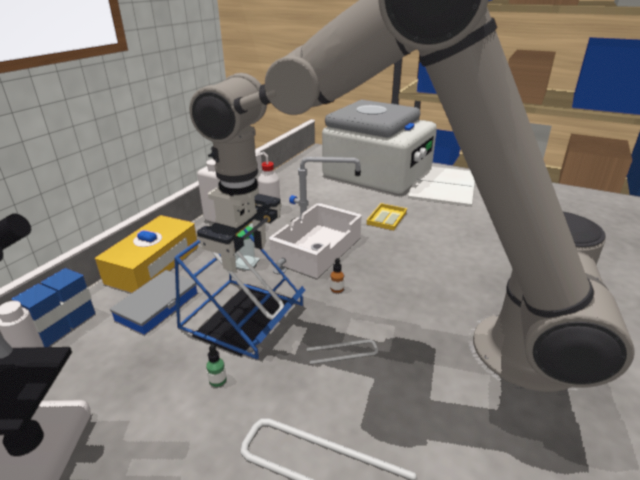

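Run:
```python
from h import *
o=bot.get_obs(); print(o["tool_pos"],o["tcp_rot"])
for z in(178,182,186): print([onz("wrist",p,z).round(1) for p in [(262,158),(396,160)]])
print(proj("wrist",o["tool_pos"]))
```

```text
[562.69592259 181.01020649 163.29783053] [-3.14124397e+00 -2.81146407e-03  2.16937412e-02]
[array([628.1, 204.7, 178. ]), array([628.4, 154.3, 178. ])]
[array([628.4, 204.1, 182. ]), array([628.7, 155. , 182. ])]
[array([628.7, 203.4, 186. ]), array([629. , 155.8, 186. ])]
[321.73182673 300.49119828]
```

servo_tool:
  series:
    - [1,0,0.04,0.45,0]
    - [1,0,0,0.45,0]
    - [1,0,0,0.4,0]
    - [1,0,0,0,0]
    - [1,0,0,0,0]

```text
time: 7.05
tool_pos: [562.8, 179.0, 97.9]
tcp_rot: [-3.141, -0.002, 0.022]
contact_force: [0.6, 0.3, 0.2]
grip_width: 91.5
```

Run:
```python
from h import *
o=bot.get_obs(); print(o["time"],o["tool_pos"],o["tcp_rot"],o["contact_force"],abs(o["dq"]).max())
cap("wrist","wr5");cap("side","sd5")
im=cv2.imread("pics/sd5.png"); cv2.imwrite("pics/sd5c.png",cv2.resize(im[150:360,150:330],None,fx=2.8,fy=2.8,interpolation=cv2.INTER_CUBIC))
```

```text
7.05 [562.75533595 179.03257261  97.94263623] [-3.14133037e+00 -1.94646736e-03  2.16462452e-02] [0.58109567 0.32504999 0.24625767] 0.008369287761290842
```

View pics/wr5.png

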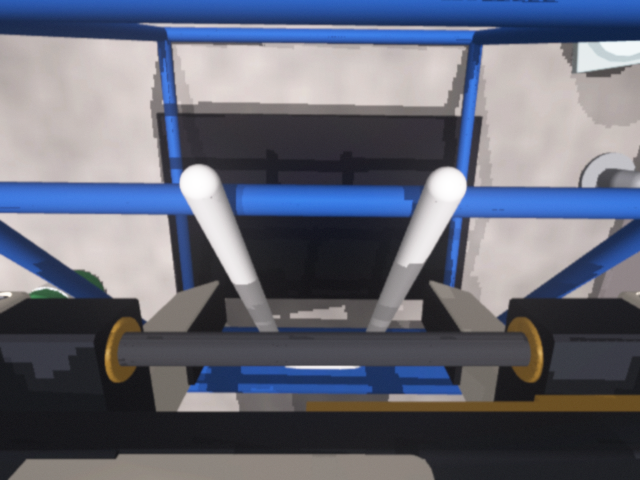

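View pics/sd5c.png

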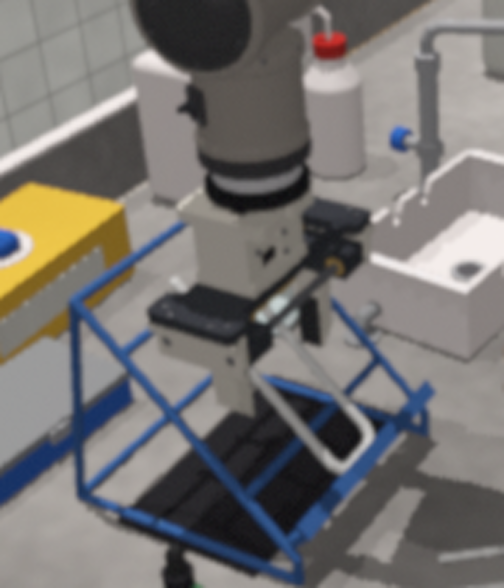

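servo_tool:
  series:
    - [0,0,0,0,0]
    - [0,0,0,0,0]
    - [0,0,0,0,0]
    - [0,0,0,0,0]
    - [0,0,0,0,0]
    - [0,0,0,0,0]

```text
time: 7.9
tool_pos: [562.0, 179.0, 96.7]
tcp_rot: [3.142, -0.0, 0.022]
contact_force: [0.0, 1.1, 0.5]
grip_width: 57.2
```

servo_tool:
  series:
    - [0,0.1,0,-0.12,0]
    - [0,0.12,0,-0.12,0]
    - [0,0.12,0,-0.14,0]
    - [0,0,0,-0.3,0]
    - [0,0,0,-0.6,0]
    - [0,0,0,-0.6,0]
    - [0,0,0,0,0]
    - [0,0,0,0,0]

```text
time: 8.9
tool_pos: [578.4, 179.2, 190.0]
tcp_rot: [3.141, 0.001, 0.022]
contact_force: [-0.0, -0.5, -1.3]
grip_width: 57.1
```

Run:
```python
from h import *
o=bot.get_obs(); print(o["time"],o["tool_pos"],o["tcp_rot"],o["contact_force"],o["grip_width"])
cap("wrist","wr6");cap("side","sd6")
im=cv2.imread("pics/sd6.png"); cv2.imwrite("pics/sd6c.png",cv2.resize(im[130:340,150:330],None,fx=2.8,fy=2.8,interpolation=cv2.INTER_CUBIC))
```

```text
8.9 [578.40914344 179.15038651 189.98429311] [3.14131075e+00 1.28793103e-03 2.16314919e-02] [-0.01427295 -0.49335084 -1.30562191] 57.05641049608836
```

View pics/wr6.png

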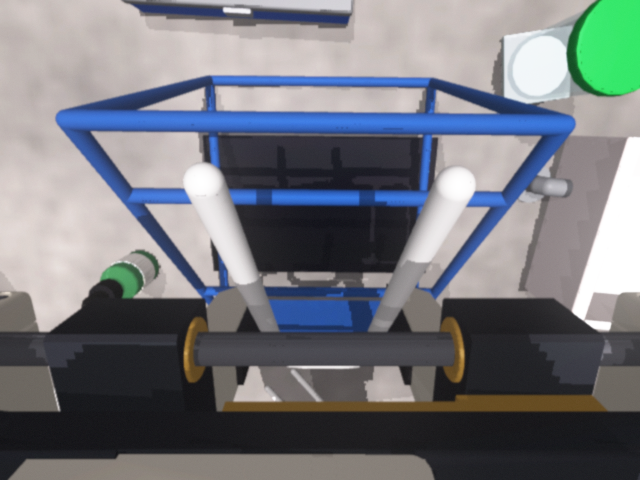

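View pics/sd6c.png

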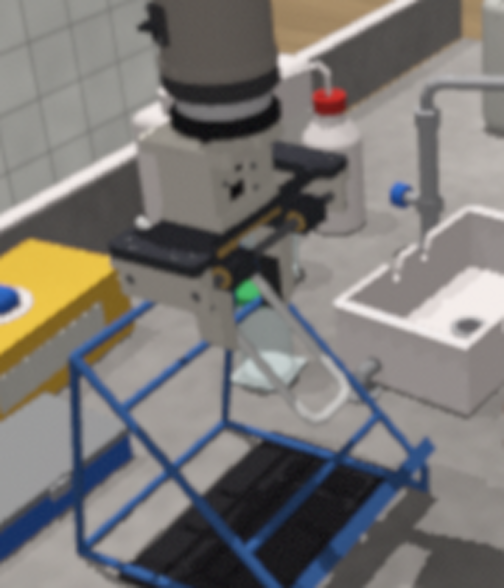

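Run:
```python
from h import *
o=bot.get_obs(); T=o["tool_pos"]; print(T,o["tcp_rot"])
y=o["tcp_rot"][2]
for dz in (76,80,84,88):
    a,b=[onz("wrist",p,T[2]+dz) for p in [(205,182),(457,184)]]
    m=(a+b)/2-T; print(dz,a.round(1),b.round(1),np.linalg.norm(a-b).round(1),"rel tool x,y",round(m[0]*np.cos(y)+m[1]*np.sin(y),1),round(m[0]*np.sin(y)-m[1]*np.cos(y),1))
```

```text
[578.201907   179.10529986 189.25317637] [3.14109899e+00 2.70617092e-03 2.15994860e-02]
76 [643.3 205.5 265.3] [644.1 150.5 265.3] 55.0 rel tool x,y 65.5 2.5
80 [643.9 204.3 269.3] [644.6 152.  269.3] 52.3 rel tool x,y 66.0 2.4
84 [644.5 203.  273.3] [645.2 153.4 273.3] 49.6 rel tool x,y 66.6 2.3
88 [645.1 201.8 277.3] [645.7 154.9 277.3] 46.9 rel tool x,y 67.2 2.2
```

Run:
```python
from h import *
o=bot.get_obs(); T=o["tool_pos"]; y=o["tcp_rot"][2]
im=cv2.imread("pics/wr6.png")
cv2.imwrite("pics/wr6c.png",cv2.resize(im[280:400,180:470],None,fx=2.7,fy=2.7,interpolation=cv2.INTER_CUBIC))
for p in [(290,366),(370,366)]:
    m=onz("wrist",p,T[2]-52)-T; print("rel tool x,y",round(m[0]*np.cos(y)+m[1]*np.sin(y),1),round(m[0]*np.sin(y)-m[1]*np.cos(y),1))
```

```text
rel tool x,y -72.6 -21.1
rel tool x,y -72.6 31.3
```

View pics/wr6c.png

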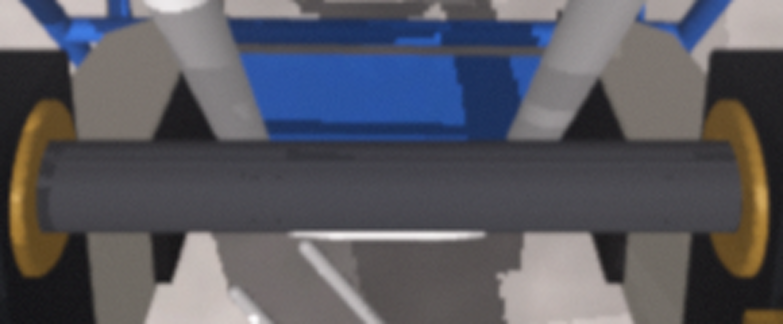

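servo_tool:
  series:
    - [0,0,0,-0.6,0]
    - [0,0,0,-0.6,0.068]
    - [0,-0.05,0.5,0,0]
    - [0,-0.05,0.8,0,0]
    - [0,0,0.85,0,0]
    - [0,0,0.85,0,0]
    - [0,0,0.85,0,0]
    - [0,0,0.85,0,0]
    - [0,0,0.85,0,0]
    - [0,0,0.6,0,0]
    - [0,0,0.43,0,0]
    - [0,0,0,0,0]
    - [0,0,0,0,0]
    - [0,0,0,0,0]

```text
time: 10.75
tool_pos: [546.2, -147.0, 250.7]
tcp_rot: [-3.141, 0.0, -0.084]
contact_force: [0.4, -0.5, -1.2]
grip_width: 57.2
```

Run:
```python
from h import *
o=bot.get_obs(); print(o["time"],o["tool_pos"],o["tcp_rot"],o["contact_force"],o["grip_width"],abs(o["dq"]).max())
cap("wrist","wr7");cap("side","sd7")
im=cv2.imread("pics/sd7.png"); cv2.imwrite("pics/sd7c.png",cv2.resize(im[90:290,230:430],None,fx=2.9,fy=2.9,interpolation=cv2.INTER_CUBIC))
```

```text
10.75 [ 546.17395337 -147.03499176  250.67051981] [-3.14133238e+00  1.32457904e-04 -8.38282470e-02] [ 0.42109952 -0.52034687 -1.18928441] 57.20901641499268 0.002410751612813992
```

View pics/wr7.png

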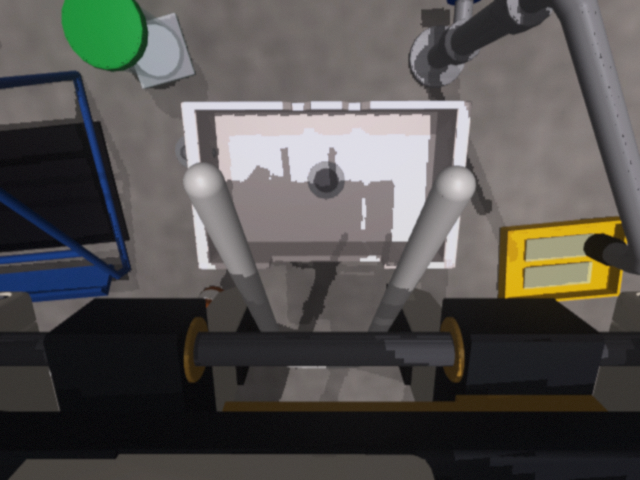

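View pics/sd7c.png

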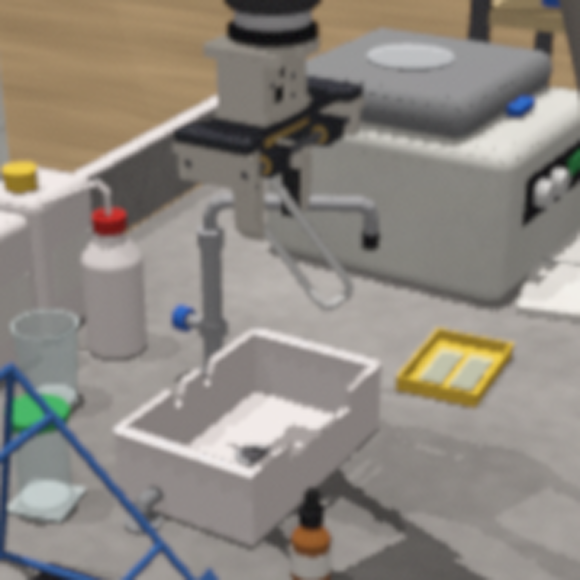

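Run:
```python
import cv2
im=cv2.imread("pics/wr7.png")
cv2.imwrite("pics/wr7c.png",cv2.resize(im[90:190,180:480],None,fx=2.65,fy=2.65,interpolation=cv2.INTER_CUBIC))
cv2.imwrite("pics/wr7d.png",cv2.resize(im[90:120,270:400],None,fx=6,fy=6,interpolation=cv2.INTER_CUBIC))
```

```text
(no output)
```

View pics/wr7d.png

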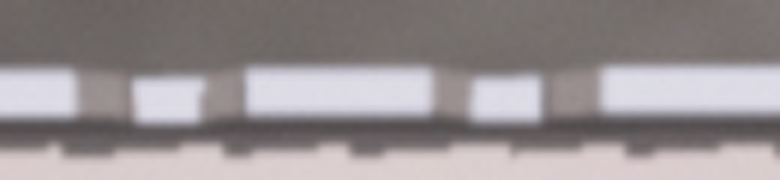

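View pics/wr7c.png

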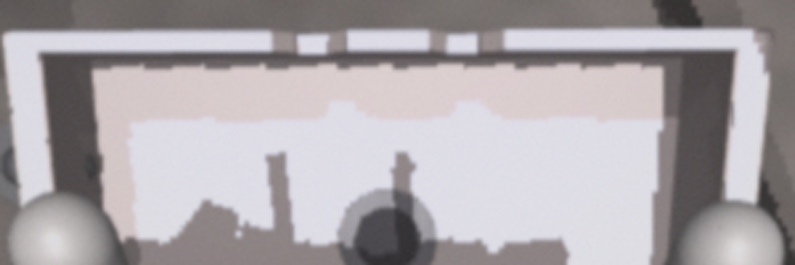

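Run:
```python
from h import *
o=bot.get_obs(); T=o["tool_pos"]; y=o["tcp_rot"][2]
def rel(p,z):
    m=onz("wrist",p,z)-T; return round(m[0]*np.cos(y)+m[1]*np.sin(y),1),round(m[0]*np.sin(y)-m[1]*np.cos(y),1)
print(T,y,[(rel(p,55),onz("wrist",p,55).round(1)) for p in [(298,106.7),(354.3,106.7)]])
print([rel(p,T[2]+83.5) for p in [(204.5,183),(457,184.5)]])
```

```text
[ 546.18397737 -147.27489337  250.78637724] -0.08392817980579115 [((np.float64(94.9), np.float64(-21.9)), array([ 642.6, -133.4,   55. ])), ((np.float64(94.9), np.float64(28.4)), array([ 638.4, -183.5,   55. ]))]
[(np.float64(66.4), np.float64(-22.7)), (np.float64(66.1), np.float64(27.5))]
```

servo_tool:
  series:
    - [0,0,0.02,0.6,0]
    - [0,0,0,0.8,0]
    - [0,0,0,0.8,0]
    - [0,0,0,0.55,0]
    - [0,0,0,0,0]
    - [0,0,0,0,0]
    - [0,0,0,0,0]

```text
time: 11.72
tool_pos: [546.9, -149.3, 114.8]
tcp_rot: [3.141, -0.003, -0.085]
contact_force: [-0.2, -0.6, -1.5]
grip_width: 57.1
```

Run:
```python
from h import *
o=bot.get_obs(); print(o["time"],o["tool_pos"],o["tcp_rot"],o["contact_force"],o["grip_width"],abs(o["dq"]).max())
cap("wrist","wr8");cap("side","sd8")
im=cv2.imread("pics/sd8.png"); cv2.imwrite("pics/sd8c.png",cv2.resize(im[130:290,250:400],None,fx=3.7,fy=3.7,interpolation=cv2.INTER_CUBIC))
```

```text
11.725 [ 546.890083   -149.34181042  114.83217803] [ 3.14056720e+00 -2.85774856e-03 -8.48862719e-02] [-0.24251074 -0.62192092 -1.53585411] 57.1353248426057 0.006339909495940744
```

View pics/wr8.png

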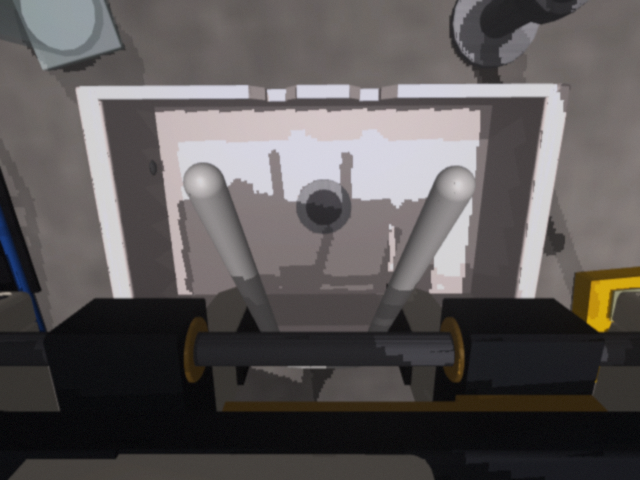

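View pics/sd8c.png

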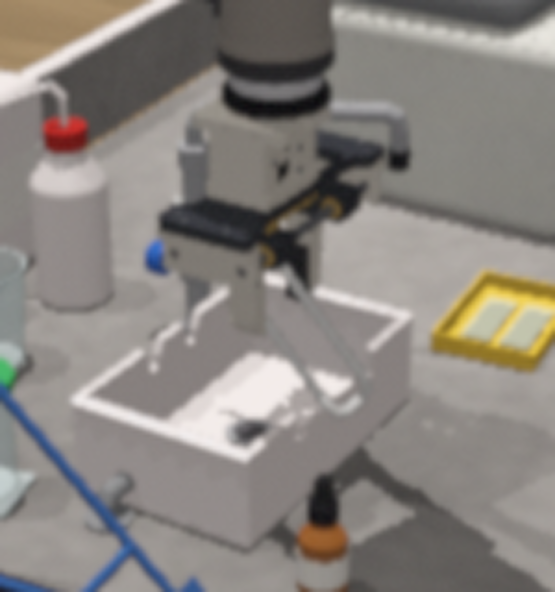

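Run:
```python
import cv2
im=cv2.imread("pics/wr8.png")
cv2.imwrite("pics/wr8d.png",cv2.resize(im[75:115,240:410],None,fx=4.7,fy=4.7,interpolation=cv2.INTER_CUBIC))
```

```text
(no output)
```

View pics/wr8d.png

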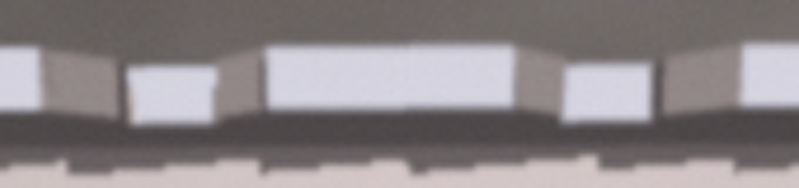

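Run:
```python
from h import *
o=bot.get_obs(); T=o["tool_pos"]; y=o["tcp_rot"][2]
def rel(p,z):
    m=onz("wrist",p,z)-T; return round(m[0]*np.cos(y)+m[1]*np.sin(y),1),round(m[0]*np.sin(y)-m[1]*np.cos(y),1)
print(T,y,[(rel(p,55),onz("wrist",p,55).round(1)) for p in [(276.4,95.4),(369.1,94.8)]])
print([rel(p,T[2]+83.5) for p in [(204.5,182),(456,184)]])
```

```text
[ 546.5392876  -149.29578731  114.39438417] -0.08508138601520576 [((np.float64(93.9), np.float64(-24.6)), array([ 642.2, -132.7,   55. ])), ((np.float64(94.2), np.float64(25.9)), array([ 638.2, -183.1,   55. ]))]
[(np.float64(66.4), np.float64(-22.7)), (np.float64(66.0), np.float64(27.4))]
```

servo_tool:
  series:
    - [0,-0.03,-0.02,0.2,0]
    - [0,0,0,0.15,0]
    - [0,0,0,0,0]
    - [0,0,0,0,0]

```text
time: 12.32
tool_pos: [544.6, -148.1, 95.6]
tcp_rot: [3.142, 0.0, -0.085]
contact_force: [0.4, -0.1, -0.5]
grip_width: 57.0
```

servo_tool:
  series:
    - [0,0.03,0,0.08,0]
    - [0,0.03,0,0.08,0]
    - [0,0,0,0,0]

```text
time: 12.7
tool_pos: [547.0, -148.2, 87.3]
tcp_rot: [-3.142, 0.002, -0.085]
contact_force: [-1.5, -0.4, 1.0]
grip_width: 57.1
```

servo_tool:
  series:
    - [0,0.05,0,0.08,0]
    - [0,0.05,0,0.08,0]
    - [0,0,0,0,0]

```text
time: 13.08
tool_pos: [552.7, -148.7, 79.3]
tcp_rot: [3.142, 0.0, -0.085]
contact_force: [-1.3, 0.2, 1.2]
grip_width: 56.9
```

Run:
```python
from h import *
o=bot.get_obs(); print(o["time"],o["tool_pos"],o["tcp_rot"],o["contact_force"],o["grip_width"],abs(o["dq"]).max())
cap("wrist","wr9");cap("side","sd9")
im=cv2.imread("pics/sd9.png"); cv2.imwrite("pics/sd9c.png",cv2.resize(im[130:290,250:400],None,fx=3.7,fy=3.7,interpolation=cv2.INTER_CUBIC))
```

```text
13.075 [ 552.66878536 -148.71778276   79.33873377] [ 3.14151368e+00  1.82506988e-04 -8.50682215e-02] [-1.28975989  0.23174686  1.2444798 ] 56.904199708247226 0.007832536747796192
```

View pics/wr9.png

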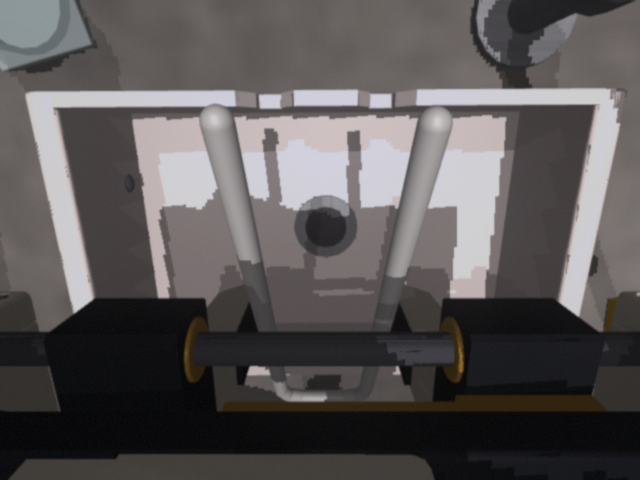

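View pics/sd9c.png

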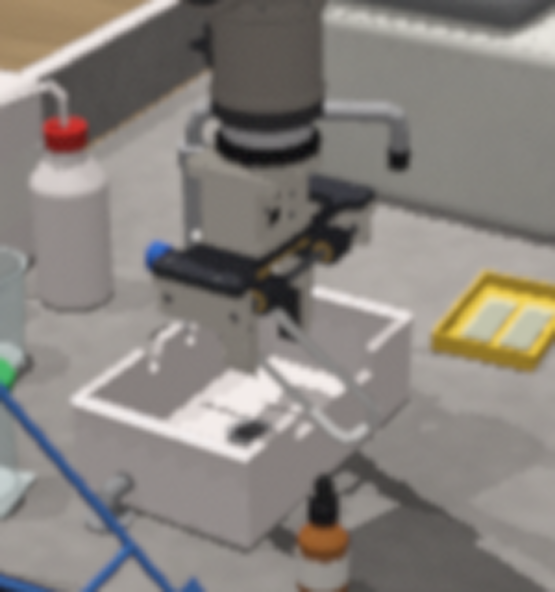

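servo_tool:
  series:
    - [0,0.08,0,0.1,0]
    - [0,0.06,0,0.1,0]
    - [0,0.05,0,0.1,0]
    - [0,0,0,0,0]
    - [0,0,0,0,0]

```text
time: 13.8
tool_pos: [561.9, -149.5, 64.6]
tcp_rot: [-3.142, 0.0, -0.085]
contact_force: [-1.3, -0.0, 0.2]
grip_width: 56.5
```

Run:
```python
from h import *
o=bot.get_obs(); print(o["time"],o["tool_pos"],o["tcp_rot"],o["contact_force"],o["grip_width"],abs(o["dq"]).max())
im=cap("wrist","wr10");im=im[:,:,::-1]
cv2.imwrite("pics/wr10c.png",cv2.resize(im[60:160,180:460],None,fx=2.8,fy=2.8,interpolation=cv2.INTER_CUBIC))
```

```text
13.8 [ 561.90946177 -149.46571023   64.56659665] [-3.14157046e+00  2.84362492e-04 -8.51849200e-02] [-1.28027966 -0.02650603  0.24284796] 56.547411209239534 0.00421477353843254
```

View pics/wr10.png

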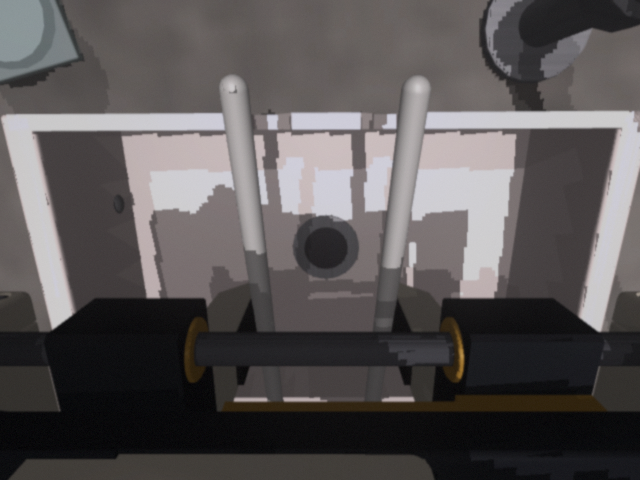

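View pics/wr10c.png

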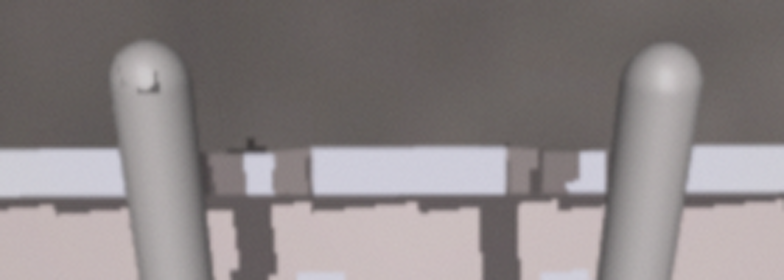

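Run:
```python
from h import *
o=bot.get_obs(); T=o["tool_pos"]; y=o["tcp_rot"][2]
def rel(p,z):
    m=onz("wrist",p,z)-T; return np.round([m[0]*np.cos(y)+m[1]*np.sin(y),m[0]*np.sin(y)-m[1]*np.cos(y)],1)
print(T,y,"notch flare edges",[rel(p,75) for p in [(291.4,121),(360.4,121)]], "far rim", )
for z in(100,110,120,130):print(z,[rel(p,z) for p in [(233.2,86.8),(417.5,87.9)]])
for z in(75,90,100):print(z,[rel(p,z) for p in [(254,250),(392,250)]])
```

```text
[ 561.89424758 -149.44498067   64.65971356] -0.08515738341460866 notch flare edges [array([ 79.3, -11.1]), array([79.3, 14.9])] far rim
100 [array([ 88.9, -26.6]), array([88.5, 29.7])]
110 [array([ 87.9, -24.3]), array([87.6, 27.3])]
120 [array([ 86.9, -22.1]), array([86.6, 25. ])]
130 [array([ 85.9, -19.8]), array([85.7, 22.6])]
75 [array([ 28.2, -28. ]), array([28.2, 29.4])]
90 [array([ 33.2, -25. ]), array([33.1, 26.5])]
100 [array([ 36.5, -23. ]), array([36.5, 24.6])]
```

servo_tool:
  series:
    - [0,0.05,0.01,0.1,0]
    - [0,0.04,0,0.1,0]
    - [0,0.03,0,0.1,0]
    - [0,0,0,0,0]
    - [0,0,0,0,0]

```text
time: 14.48
tool_pos: [568.0, -150.5, 49.7]
tcp_rot: [3.141, -0.0, -0.085]
contact_force: [-1.8, 1.8, 0.6]
grip_width: 56.7
```

Run:
```python
from h import *
o=bot.get_obs(); print(o["time"],o["tool_pos"],o["tcp_rot"],o["contact_force"],o["grip_width"],abs(o["dq"]).max())
im=cap("wrist","wr11");im=im[:,:,::-1]
cv2.imwrite("pics/wr11c.png",cv2.resize(im[70:190,180:460],None,fx=2.8,fy=2.8,interpolation=cv2.INTER_CUBIC))
im=cap("side","sd11")[:,:,::-1]; cv2.imwrite("pics/sd11c.png",cv2.resize(im[150:290,250:400],None,fx=4,fy=4,interpolation=cv2.INTER_CUBIC))
```

```text
14.475 [ 567.98915744 -150.54606726   49.68040452] [ 3.14149117e+00 -7.58736060e-05 -8.51762020e-02] [-1.80653523  1.75739626  0.56030773] 56.65467093060593 0.0035822193227115088
```

View pics/wr11c.png

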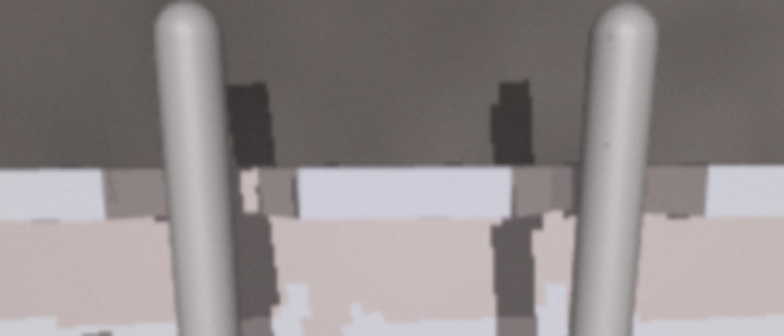

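View pics/sd11c.png

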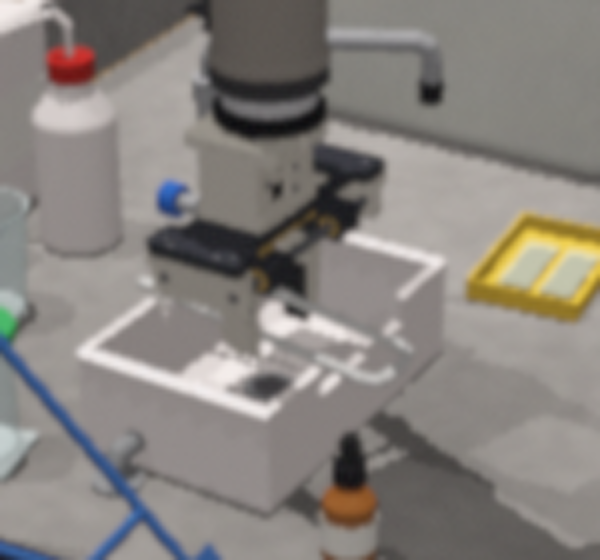

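servo_tool:
  series:
    - [0,0.02,0.01,0.06,0]
    - [0,0.02,0,0.05,0]
    - [0,0,0,0,0]
    - [0,0,0,0,0]

```text
time: 15.08
tool_pos: [569.9, -151.2, 44.2]
tcp_rot: [3.141, -0.0, -0.085]
contact_force: [-1.4, 1.2, 0.7]
grip_width: 56.5
```

Run:
```python
from h import *
o=bot.get_obs(); print(o["time"],o["tool_pos"],o["tcp_rot"],o["contact_force"],o["grip_width"],abs(o["dq"]).max())
im=cap("wrist","wr12");im=im[:,:,::-1]
cv2.imwrite("pics/wr12c.png",cv2.resize(im[70:190,180:460],None,fx=2.8,fy=2.8,interpolation=cv2.INTER_CUBIC))
im=cap("scene","sc12")[:,:,::-1]; cv2.imwrite("pics/sc12c.png",cv2.resize(im[190:340,140:340],None,fx=4,fy=4,interpolation=cv2.INTER_CUBIC))
```

```text
15.075 [ 569.94485093 -151.24702417   44.22233587] [ 3.14143066e+00 -1.67040857e-04 -8.51738686e-02] [-1.40919102  1.19588424  0.65667342] 56.48138224901539 0.0010863519912039181
```

View pics/wr12c.png

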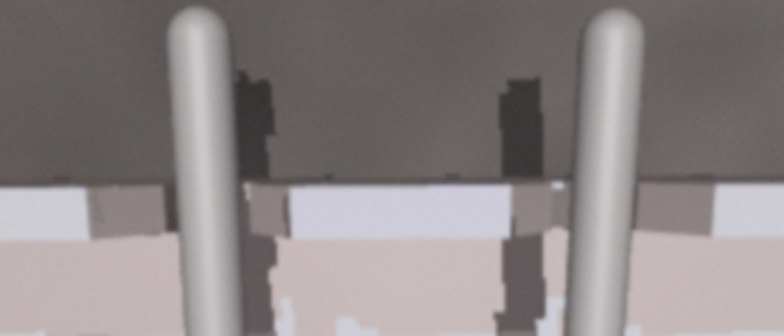

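View pics/sc12c.png

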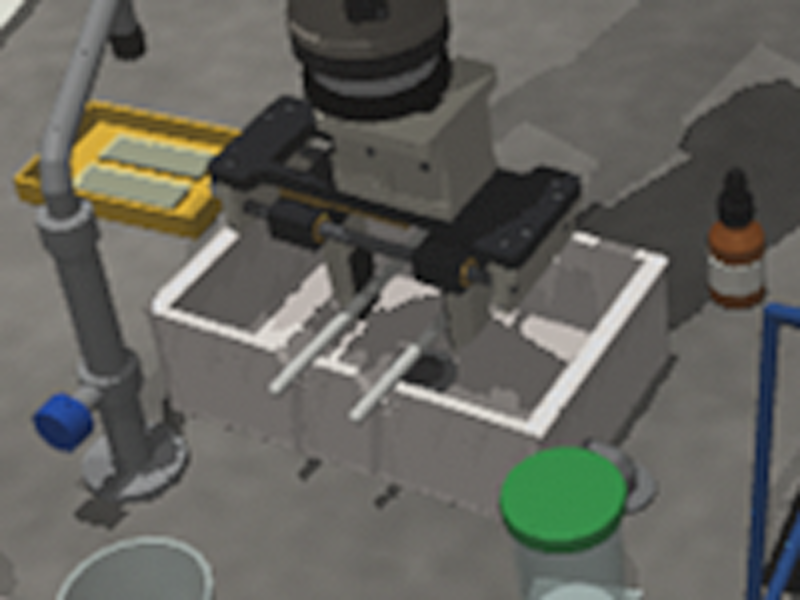

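servo_tool:
  series:
    - [0,0,-0.015,0.03,0]
    - [0,0,0,0.02,0]
    - [0,0,0,0,0]
    - [0,0,0,0,0]

```text
time: 15.68
tool_pos: [570.3, -150.6, 41.9]
tcp_rot: [3.141, -0.001, -0.085]
contact_force: [1.8, -1.0, 0.3]
grip_width: 56.7
```

Run:
```python
from h import *
o=bot.get_obs(); print(o["time"],o["tool_pos"],o["tcp_rot"],o["contact_force"],o["grip_width"],abs(o["dq"]).max())
im=cap("wrist","wr13");im=im[:,:,::-1]
cv2.imwrite("pics/wr13c.png",cv2.resize(im[70:190,180:460],None,fx=2.8,fy=2.8,interpolation=cv2.INTER_CUBIC))
im=cap("side","sd13")[:,:,::-1]; cv2.imwrite("pics/sd13c.png",cv2.resize(im[170:290,250:380],None,fx=5,fy=5,interpolation=cv2.INTER_CUBIC))
```

```text
15.675 [ 570.30596442 -150.64589523   41.89228925] [ 3.14120141e+00 -9.08693599e-04 -8.52471669e-02] [ 1.79267327 -1.00795895  0.28528436] 56.71186266340919 0.0017809980239803182
```

View pics/wr13c.png

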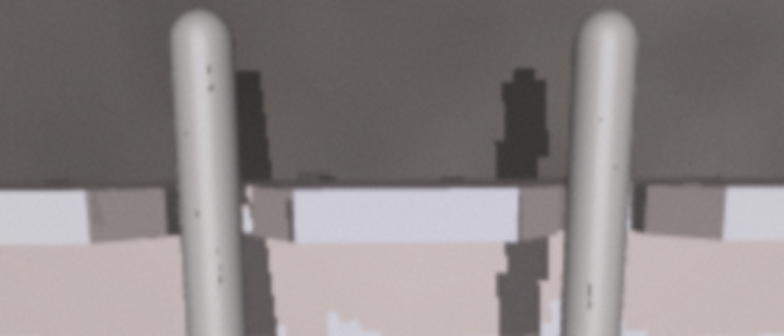

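View pics/sd13c.png

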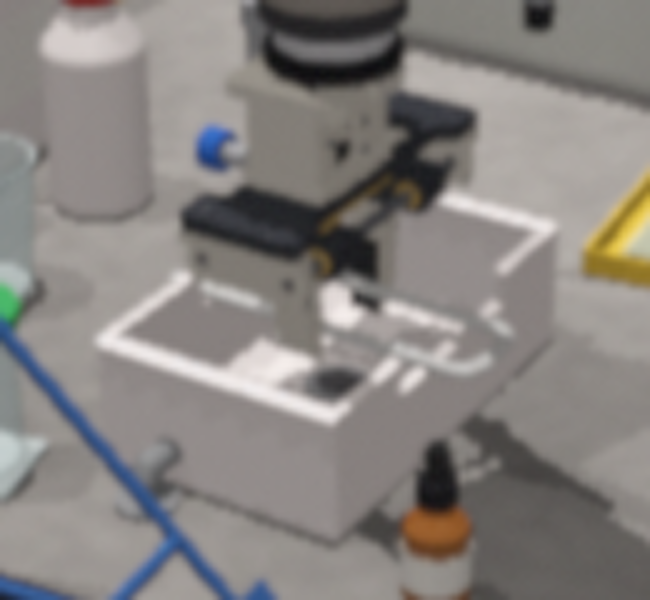

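servo_tool:
  series:
    - [0,0,-0.006,0.03,0]
    - [0,0,0,0,0]
    - [0,0,0,0,0]

```text
time: 16.15
tool_pos: [570.3, -150.5, 41.1]
tcp_rot: [3.141, -0.001, -0.085]
contact_force: [-1.0, -2.0, 6.5]
grip_width: 56.9
```

servo_tool:
  series:
    - [0,0,0,-0.01,0]
    - [0.68,0,0,0,0]
    - [0.72,0,0,0,0]
    - [0.85,0,0,0,0]
    - [1,0,0,0,0]
    - [1,0,0,0,0]
    - [1,0,0,0,0]

```text
time: 17.02
tool_pos: [570.0, -150.1, 40.7]
tcp_rot: [3.142, -0.0, -0.085]
contact_force: [-0.0, 0.3, 0.5]
grip_width: 91.8
```

Run:
```python
from h import *
o=bot.get_obs(); print(o["time"],o["tool_pos"],o["tcp_rot"],o["contact_force"],o["grip_width"],abs(o["dq"]).max())
im=cap("wrist","wr14");im=im[:,:,::-1]
im=cap("side","sd14")[:,:,::-1]; cv2.imwrite("pics/sd14c.png",cv2.resize(im[170:290,250:380],None,fx=5,fy=5,interpolation=cv2.INTER_CUBIC))
```

```text
17.025 [ 569.95538613 -150.13330924   40.70552271] [ 3.14153171e+00 -9.19201252e-06 -8.52018192e-02] [-0.02019652  0.31794807  0.49826267] 91.83678710850526 0.0012819266350451639
```

View pics/wr14.png

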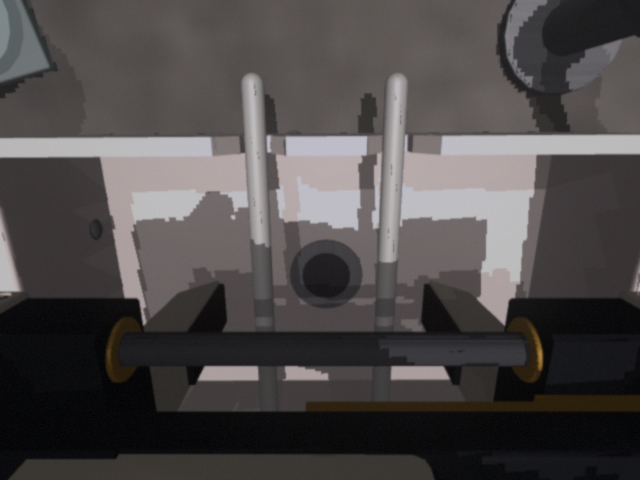

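View pics/sd14c.png

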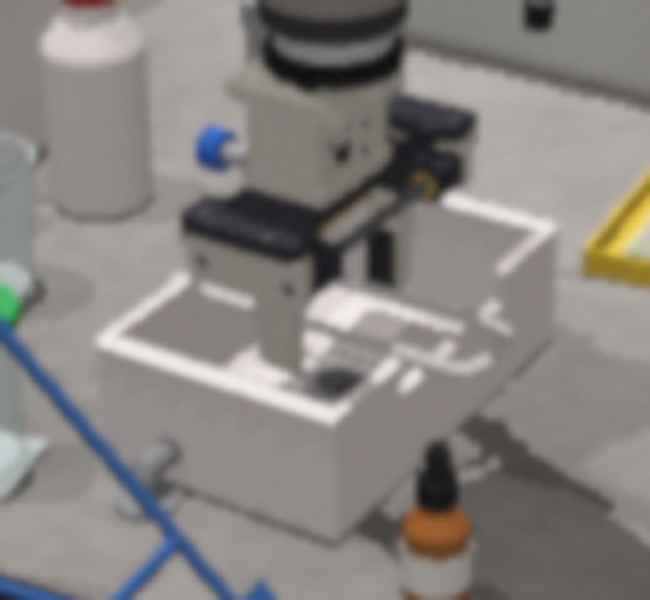

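servo_tool:
  series:
    - [1,0,0,-0.2,0]
    - [1,0,0,-0.5,0]
    - [1,0,0,-0.9,0]
    - [1,0,0,-0.9,0]
    - [1,0,0,-0.9,0]
    - [1,0,0,-0.9,0]
    - [1,-0.4,0,-0.7,0]
    - [1,-0.4,0,0,0]
    - [1,-0.4,0,0,0]
    - [1,0,0,0,0]
    - [1,0,0,0,0]

```text
time: 18.5
tool_pos: [510.7, -145.1, 291.2]
tcp_rot: [3.141, -0.001, -0.085]
contact_force: [-0.2, 0.2, 0.5]
grip_width: 91.6
```

Run:
```python
from h import *
o=bot.get_obs(); print(o["time"],o["tool_pos"],o["tcp_rot"],o["joint_positions"].round(2),abs(o["dq"]).max())
for c in["wrist","side","scene"]: cap(c,c+"15")
for c in["wrist","side","scene"]:
    for n in ["bridge_mid","bridge_end_a","bridge_bow","spout_hinge","spout_grip","spout_outlet"]:
        for d in bot.pinpoint(c,n)[:2]:
            p=w(c,d["point"]); 
            if d["p"]>.4 and p[1]<-60: print(c,n,round(d["p"],2),p.round(1),proj(c,p).round(0))
im=cv2.imread("pics/side15.png"); cv2.imwrite("pics/side15c.png",cv2.resize(im[140:280,250:400],None,fx=4,fy=4,interpolation=cv2.INTER_CUBIC))
im=cv2.imread("pics/scene15.png"); cv2.imwrite("pics/scene15c.png",cv2.resize(im[170:330,130:330],None,fx=3.5,fy=3.5,interpolation=cv2.INTER_CUBIC))
```

```text
18.5 [ 510.70442363 -145.10638318  291.19220679] [ 3.14124017e+00 -1.12668679e-03 -8.52383296e-02] [-0.42  0.31  1.39  0.    1.44  1.23] 0.014493505406511937
wrist bridge_end_a 0.97 [ 660.6 -132.8   54.6] [296.  49.]
wrist bridge_end_a 0.88 [ 657.9 -187.    60.8] [354.  46.]
wrist bridge_bow 0.66 [ 661.5 -132.3   56.8] [296.  48.]
wrist bridge_bow 0.62 [ 471.4 -144.1   58.1] [325. 239.]
wrist spout_hinge 0.47 [ 526.8 -335.3  161.4] [567. 188.]
wrist spout_grip 0.63 [ 569.5 -315.9  203.2] [584. 133.]
wrist spout_outlet 0.65 [ 529.  -333.8  163.5] [567. 185.]
side bridge_mid 0.78 [ 567.3 -149.5   57.6] [318. 232.]
side bridge_bow 0.79 [ 474.5 -141.    58.5] [347. 241.]
side spout_hinge 0.79 [ 679.1 -268.9  210.5] [303. 159.]
side spout_grip 0.64 [ 574.6 -320.6  209.5] [343. 160.]
scene bridge_mid 0.89 [ 567.6 -152.2   56.4] [243. 265.]
scene bridge_end_a 0.73 [ 659.6 -181.    58.7] [210. 289.]
scene spout_hinge 0.96 [ 680.3 -269.4  209.1] [153. 230.]
scene spout_grip 0.77 [ 570.9 -321.3  210.1] [162. 195.]
scene spout_outlet 0.81 [ 530.6 -336.4  161. ] [171. 203.]
```

View pics/side15c.png

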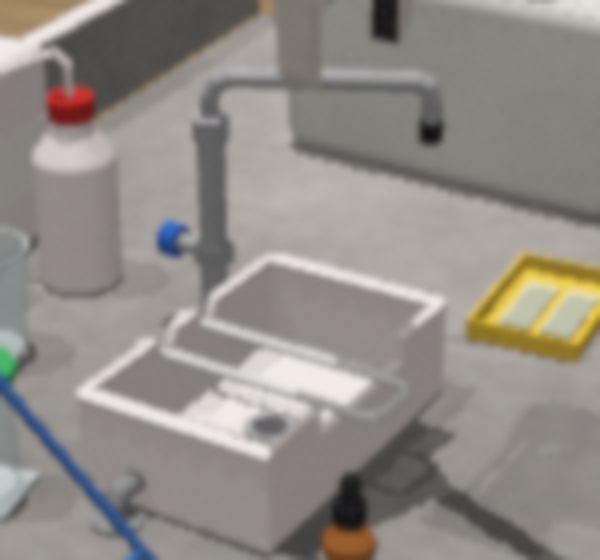

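View pics/scene15c.png

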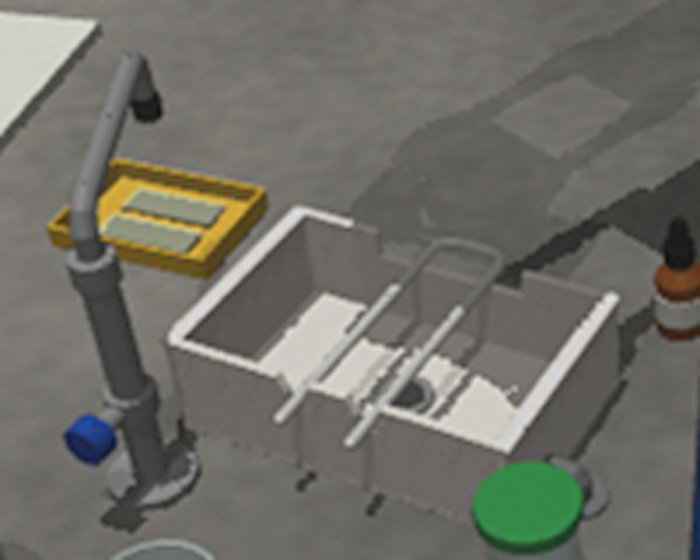

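View pics/wrist15.png

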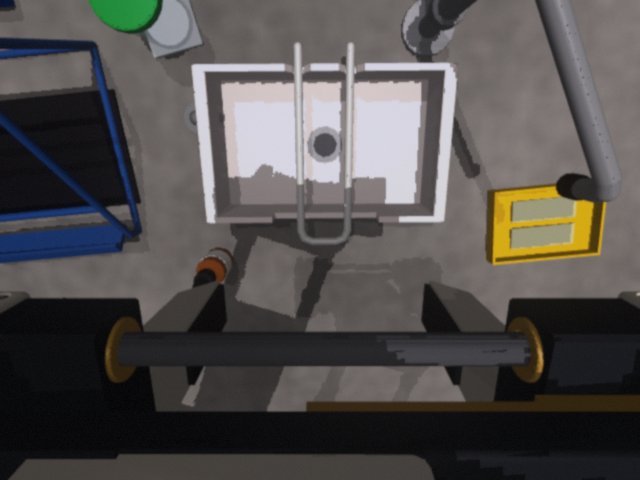

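servo_tool:
  series:
    - [1,0.38,0.85,0,0]
    - [1,0.38,0.85,0,0]
    - [1,0.37,0.85,0,0]
    - [1,0.37,0.84,0,0]
    - [1,0,0,0,-0.083]
    - [1,0,0,0,-0.083]
    - [1,0,0,0,-0.083]
    - [1,0,0,0,-0.083]
    - [1,0,0,0,0]
    - [1,0,0,0,0]
    - [1,0,0,0,0]

```text
time: 20.92
tool_pos: [570.5, -320.3, 290.7]
tcp_rot: [3.142, 0.0, 0.435]
contact_force: [0.2, -0.2, 0.1]
grip_width: 92.0
```

Run:
```python
from h import *
o=bot.get_obs(); print(o["time"],o["tool_pos"],o["tcp_rot"],o["joint_positions"].round(2),abs(o["dq"]).max())
cap("wrist","wr16")
for n in ["spout_hinge","spout_grip","spout_outlet"]:
        for d in bot.pinpoint("wrist",n)[:1]:
            p=w("wrist",d["point"]); print(n,round(d["p"],2),p.round(1))
```

```text
20.925 [ 570.49059549 -320.25636614  290.70571865] [3.14153649e+00 5.47280455e-05 4.34978453e-01] [-0.63  0.56  1.   -0.    1.58  0.51] 0.007364578833577354
spout_hinge 0.58 [ 675.5 -272.6  208.7]
spout_grip 0.63 [ 568.6 -316.8  205.9]
spout_outlet 0.84 [ 533.  -332.2  166.3]
```

View pics/wr16.png

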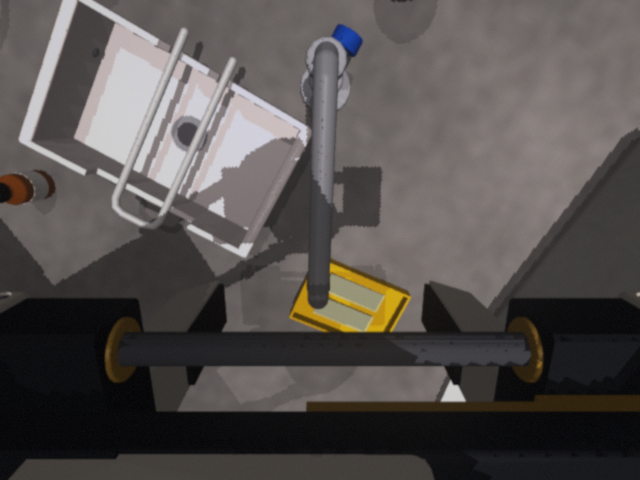

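Run:
```python
from h import *
for p in [(570.5,-320.3,210),(680.3,-269.5,210),(532,-335,210)]: print(proj("wrist",p).round(0))
```

```text
[323. 247.]
[324.  47.]
[319. 302.]
```

servo_tool:
  series:
    - [1,0,0,0.6,0]
    - [1,0,0,0.8,0]
    - [1,0,0,0.5,0]
    - [0.27,0,0,0,0]
    - [0.27,0,0,0,0]
    - [0.27,0,0,0,0]
    - [0.27,0,0,0,0]

```text
time: 22.0
tool_pos: [570.8, -320.5, 196.8]
tcp_rot: [3.14, -0.001, 0.436]
contact_force: [0.3, -0.6, -0.3]
grip_width: 56.7
```

Run:
```python
from h import *
o=bot.get_obs(); print(o["time"],o["tool_pos"],o["tcp_rot"],o["contact_force"],o["grip_width"])
cap("wrist","wr17");
im=cap("side","side17")[:,:,::-1]; cv2.imwrite("pics/side17c.png",cv2.resize(im[80:280,250:430],None,fx=3,fy=3,interpolation=cv2.INTER_CUBIC))
# plan arc
H=np.array([680.3,-269.5]); G=o["tool_pos"][:2]; r=120; a=np.arctan2(*(G-H)[::-1]); print("a deg",np.degrees(a)%360, np.linalg.norm(G-H))
```

```text
22.0 [ 570.81191411 -320.51017222  196.82881719] [ 3.13993977e+00 -8.65126531e-04  4.36297994e-01] [ 0.25066159 -0.58077823 -0.26726784] 56.676898187138626
a deg 204.9806710347187 120.78774201600983
```

View pics/wr17.png

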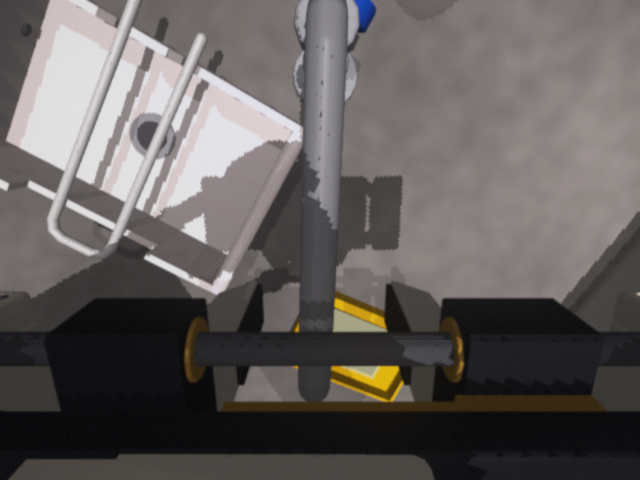

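View pics/side17c.png

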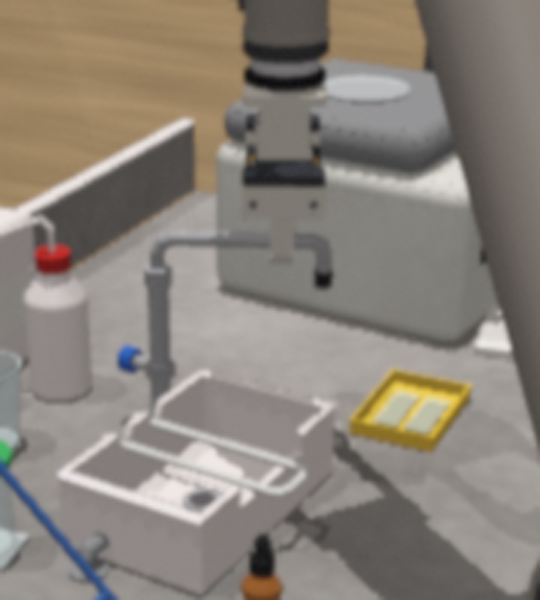

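servo_tool:
  series:
    - [0.24,0,0,0,0]
    - [0.24,0,0,0,0]
    - [0.24,0,0,0,0]
    - [0.24,0.008,-0.188,0,0.05]
    - [0.24,0.007,-0.188,0,0.05]
    - [0.24,0.008,-0.188,0,0.05]
    - [0.24,0.007,-0.188,0,0.05]
    - [0.24,0.008,-0.188,0,0.05]
    - [0.24,0.007,-0.188,0,0.05]
    - [0.24,0,0,0,0]
    - [0.24,0,0,0,0]

```text
time: 23.48
tool_pos: [559.4, -265.7, 195.8]
tcp_rot: [3.141, -0.0, -0.033]
contact_force: [-1.0, -0.1, 0.1]
grip_width: 22.1
```

Run:
```python
from h import *
o=bot.get_obs(); print(o["time"],o["tool_pos"],o["tcp_rot"],o["contact_force"],o["grip_width"])
H=np.array([680.3,-269.5]); G=o["tool_pos"][:2]; a=np.arctan2(*(G-H)[::-1]); print("a deg",np.degrees(a)%360, np.linalg.norm(G-H),np.degrees(o["tcp_rot"][2])+180)
cap("wrist","wr18")
```

```text
23.475 [ 559.39765499 -265.70180643  195.75428523] [ 3.14137188e+00 -7.93270577e-05 -3.34365065e-02] [-1.00905603 -0.07390801  0.05733075] 22.051419486582915
a deg 178.20062289071552 120.96199115518525 178.0842292951328
```

View pics/wr18.png

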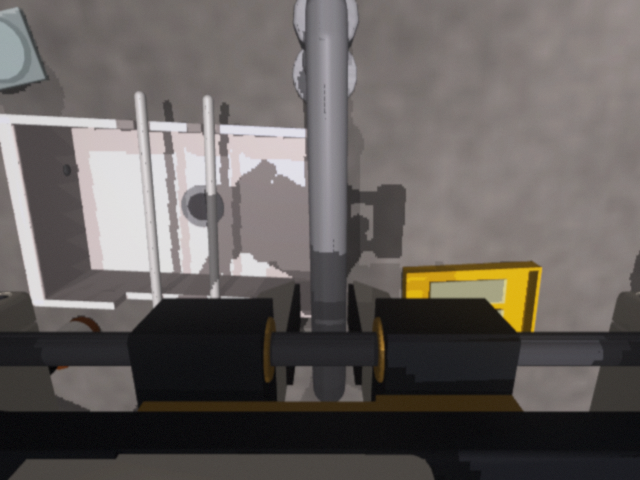

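servo_tool:
  series:
    - [0.24,0.007,-0.188,0,0.05]
    - [0.24,0.008,-0.188,0,0.05]
    - [0.24,0.007,-0.188,0,0.05]
    - [0.24,0.007,-0.188,0,0.05]
    - [0.24,0.007,-0.188,0,0.05]
    - [0.24,0.008,-0.188,0,0.05]
    - [0.24,0.007,-0.188,0,0.05]
    - [0.24,0.008,-0.188,0,0.05]
    - [0.24,0.007,-0.188,0,0.05]
    - [0.24,0.007,-0.188,0,0.05]
    - [0.24,0,0,0,0]
    - [0.24,0,0,0,0]

```text
time: 25.02
tool_pos: [597.2, -182.4, 195.6]
tcp_rot: [3.141, 0.0, -0.819]
contact_force: [0.9, -0.3, 1.0]
grip_width: 21.8
```

Run:
```python
from h import *
o=bot.get_obs(); print(o["time"],o["tool_pos"],o["tcp_rot"],o["contact_force"],o["grip_width"],o["joint_positions"].round(2))
H=np.array([680.3,-269.5]); G=o["tool_pos"][:2]; a=np.arctan2(*(G-H)[::-1]); print("a deg",np.degrees(a)%360, np.linalg.norm(G-H),np.degrees(o["tcp_rot"][2])+180)
for c in["wrist","side","scene"]:
    cap(c,c+"19")
    for n in ["spout_grip","spout_outlet","spout_hinge"]:
        for d in bot.pinpoint(c,n)[:1]:
            p=w(c,d["point"]); print(c,n,round(d["p"],2),p.round(1),proj(c,p).round(0))
im=cv2.imread("pics/scene19.png"); cv2.imwrite("pics/scene19c.png",cv2.resize(im[150:330,130:330],None,fx=3.3,fy=3.3,interpolation=cv2.INTER_CUBIC))
```

```text
25.025 [ 597.18606709 -182.36821968  195.63272921] [ 3.14140445e+00  2.88116292e-05 -8.18721773e-01] [ 0.90030757 -0.25369978  0.95704884] 21.7667764705955 [-0.42  0.55  1.28 -0.    1.32  1.97]
a deg 133.64805421431288 120.41541838652223 133.09069782796
wrist spout_grip 0.77 [ 595.1 -183.9  204.9] [326. 313.]
wrist spout_outlet 0.31 [ 665.5 -135.4   59.2] [220. 213.]
wrist spout_hinge 0.44 [ 656.  -185.5   63. ] [269. 176.]
side spout_grip 0.63 [ 597.8 -188.2  210.5] [314. 174.]
side spout_outlet 0.58 [ 570.1 -154.   165.8] [317. 196.]
side spout_hinge 0.68 [714.4   0.   -1.2] [245. 263.]
scene spout_outlet 0.87 [ 569.  -161.   162.9] [233. 227.]
scene spout_hinge 0.92 [ 682.3 -270.3  212.4] [151. 229.]
```

View pics/wrist19.png

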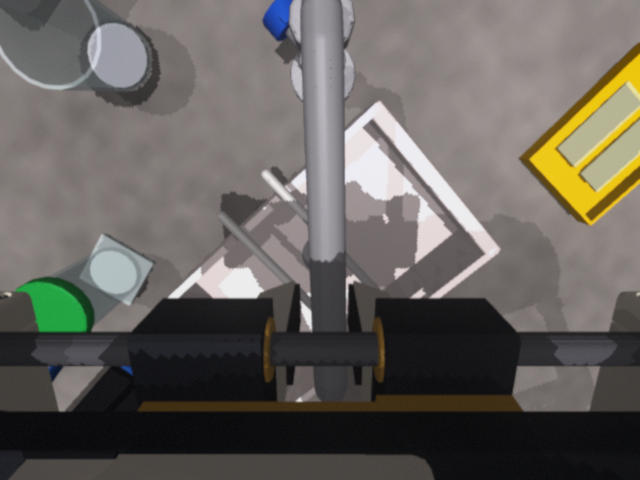

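View pics/scene19c.png

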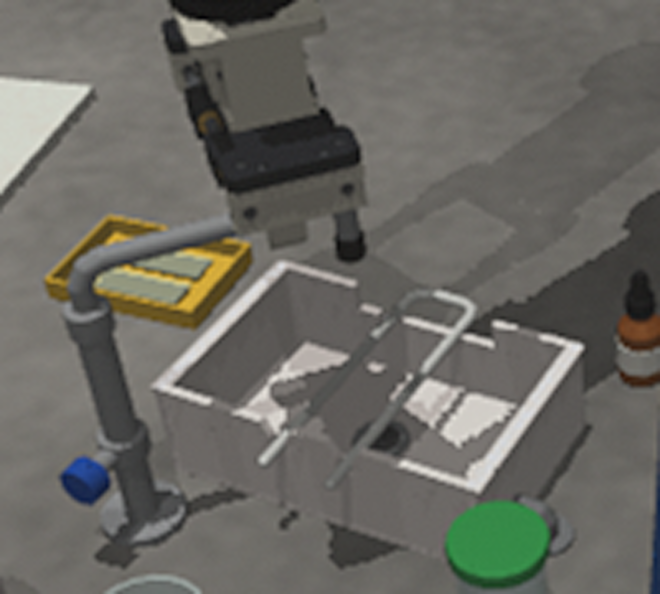

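servo_tool:
  series:
    - [0.24,0.001,-0.04,0,0.012]
    - [0.24,0.001,-0.05,0,0.012]
    - [0.24,0,0,0,0]
    - [0.24,0,0,0,0]

```text
time: 26.12
tool_pos: [600.9, -178.9, 195.7]
tcp_rot: [-3.141, -0.0, -0.858]
contact_force: [-0.1, 0.3, 0.3]
grip_width: 22.2
```

Run:
```python
from h import *
o=bot.get_obs(); print(o["time"],o["tool_pos"],o["tcp_rot"],o["contact_force"],o["grip_width"])
for c in["side","scene"]:
    cap(c,c+"20")
    for n in ["spout_grip","spout_outlet","spout_hinge"]:
        for d in bot.pinpoint(c,n)[:1]:
            p=w(c,d["point"]); print(c,n,round(d["p"],2),p.round(1),proj(c,p).round(0))
for c,b in[("scene",(190,270,195,275)),("side",(160,240,280,360))]:
    im=cv2.imread(f"pics/{c}20.png"); cv2.imwrite(f"pics/{c}20c.png",cv2.resize(im[b[0]:b[1],b[2]:b[3]],None,fx=6,fy=6,interpolation=cv2.INTER_CUBIC))
```

```text
26.125 [ 600.85751221 -178.91118479  195.69733044] [-3.14143959e+00 -1.14919354e-04 -8.57761747e-01] [-0.14607966  0.33419388  0.26041867] 22.22708287938355
side spout_grip 0.6 [ 599.1 -183.8  210. ] [313. 175.]
side spout_outlet 0.73 [ 575.8 -154.2  166.7] [316. 195.]
side spout_hinge 0.76 [ 679.7 -270.8  210.5] [303. 159.]
scene spout_outlet 0.8 [ 573.7 -150.   163.8] [236. 229.]
scene spout_hinge 0.97 [ 682.1 -270.6  208.1] [152. 231.]
```

View pics/scene20c.png

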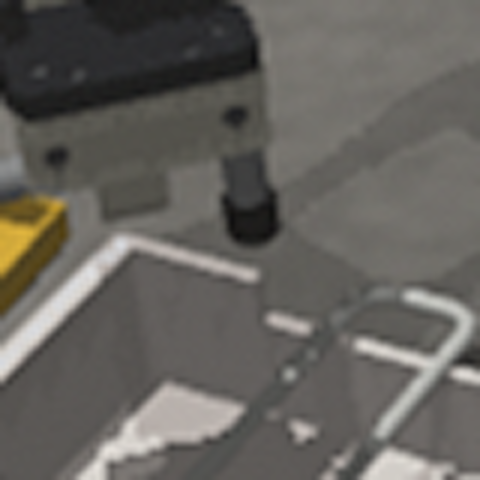

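View pics/side20c.png

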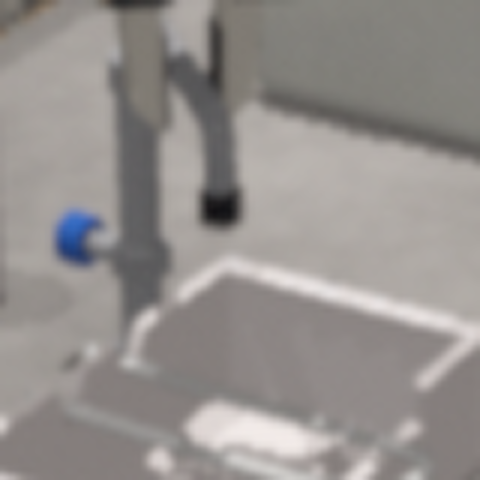

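Run:
```python
from h import *
print(onz("scene",(237,229),164),onz("side",(316.8,196),164),tri([ray("scene",(237,229)),ray("side",(316.8,196))]))
```

```text
[ 574.42859474 -148.17987992  164.        ] [ 572.79006192 -155.43123704  164.        ] (array([ 571.72678949, -150.78022535,  164.02731294]), [np.float64(2.3308633080681975), np.float64(2.330863308068157)])
```

servo_tool:
  series:
    - [0.5,0,0,0,0]
    - [1,0,0,0,0]
    - [1,0,0,0,0]
    - [1,0,0,0,0]
    - [1,0,0,-0.3,0]
    - [1,0,0,-0.8,0]
    - [1,0,0,-0.8,0]
    - [1,-0.7,0,-0.6,0]
    - [1,-0.8,0,0,0]
    - [1,-0.8,0,0,0]
    - [1,0,0,0,0]
    - [1,0,0,0,0]
    - [1,0,0,0,0]

```text
time: 28.15
tool_pos: [526.2, -92.8, 320.7]
tcp_rot: [3.141, -0.0, -0.859]
contact_force: [0.0, 0.6, -0.6]
grip_width: 91.9
```

Run:
```python
from h import *
o=bot.get_obs(); print(o["time"],o["tool_pos"],o["contact_force"],o["grip_width"])
for c in["wrist","side","scene"]:
    cap(c,c+"21")
    for n in ["spout_outlet","bridge_mid","bridge_bow","bridge_end_a","dropper_amber","dropper_green","coplin_jar","slide_tray"]:
        for d in bot.pinpoint(c,n)[:2]:
            p=w(c,d["point"]); 
            if d["p"]>.5: print(c,n,round(d["p"],2),p.round(1),proj(c,p).round(0))
for c,b in[("scene",(180,340,130,330)),("side",(140,290,240,400))]:
    im=cv2.imread(f"pics/{c}21.png"); cv2.imwrite(f"pics/{c}21c.png",cv2.resize(im[b[0]:b[1],b[2]:b[3]],None,fx=3.7,fy=3.7,interpolation=cv2.INTER_CUBIC))
```

```text
28.15 [526.15114637 -92.84576464 320.67308533] [ 0.01309809  0.57760065 -0.57038968] 91.94046373609787
wrist spout_outlet 0.6 [ 570.6 -151.2  164.4] [327. 133.]
wrist bridge_mid 0.84 [335.6 178.5   0.9] [301. 404.]
wrist bridge_bow 0.75 [280.  134.7   1.3] [347. 406.]
wrist bridge_bow 0.71 [ 474.8 -142.9   58.5] [385. 195.]
wrist bridge_end_a 0.93 [ 664.3 -131.6   57.8] [246.  85.]
wrist bridge_end_a 0.86 [402.  211.5   1.8] [254. 394.]
wrist dropper_amber 0.97 [435.4  -7.1   3.7] [332. 281.]
wrist coplin_jar 0.58 [708.4   2.1  -1.4] [163. 152.]
wrist slide_tray 0.58 [ 455.8 -414.6    0.9] [555.  17.]
side spout_outlet 0.72 [ 574.5 -153.7  165.6] [316. 196.]
side bridge_mid 0.96 [344.6 179.6   3.8] [340. 349.]
side bridge_mid 0.82 [ 567.  -148.6   62.2] [318. 231.]
side bridge_bow 0.79 [ 473.6 -143.5   58.3] [348. 240.]
side bridge_bow 0.64 [279.7 132.4   6.4] [377. 344.]
side bridge_end_a 0.95 [126.6 379.    2.1] [412. 481.]
side bridge_end_a 0.79 [378.6 238.8   1.9] [312. 364.]
side dropper_amber 0.66 [441.7  -4.5   1.3] [336. 289.]
side dropper_green 0.76 [523.2 356.    2.8] [218.
[... 222 characters left out ...]
.4  160.6] [236. 229.]
scene spout_outlet 0.53 [ 566.1 -152.7   57.6] [243. 265.]
scene bridge_mid 0.78 [ 568.  -151.7   57.1] [243. 265.]
scene bridge_mid 0.74 [339.5 179.1  -2.2] [409. 253.]
scene bridge_bow 0.97 [ 470.8 -141.3   62.7] [265. 238.]
scene bridge_bow 0.64 [395.9 429.8   0.5] [515. 291.]
scene bridge_end_a 0.94 [124.1 444.1   3.4] [526. 222.]
scene bridge_end_a 0.85 [127.7 378.2   4.2] [499. 218.]
scene dropper_amber 0.89 [438.7  -7.5   0.9] [323. 262.]
scene dropper_green 0.61 [523.7 358.9  -1.9] [477. 325.]
scene dropper_green 0.52 [ 569.5 -180.    -2.1] [234. 282.]
scene coplin_jar 0.79 [713.    1.9   4.7] [282. 348.]
scene slide_tray 0.55 [ 452.1 -408.4   -3. ] [177. 234.]
```

View pics/scene21c.png

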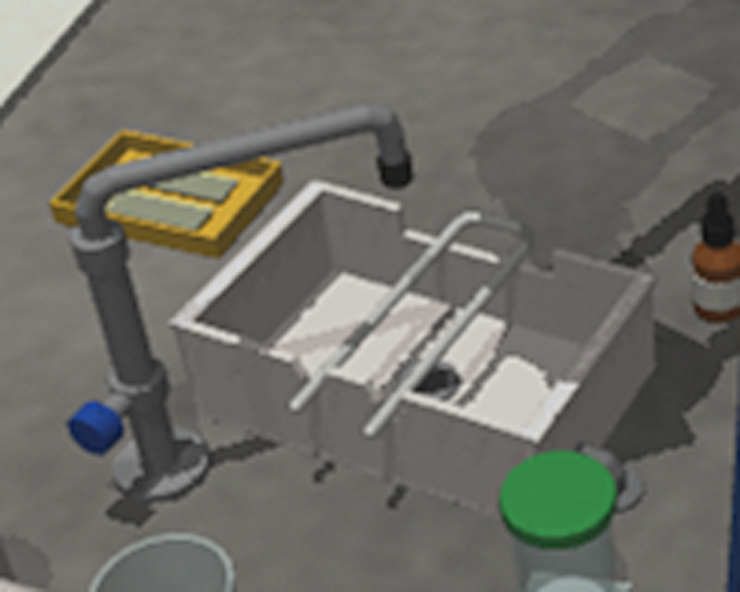

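View pics/side21c.png

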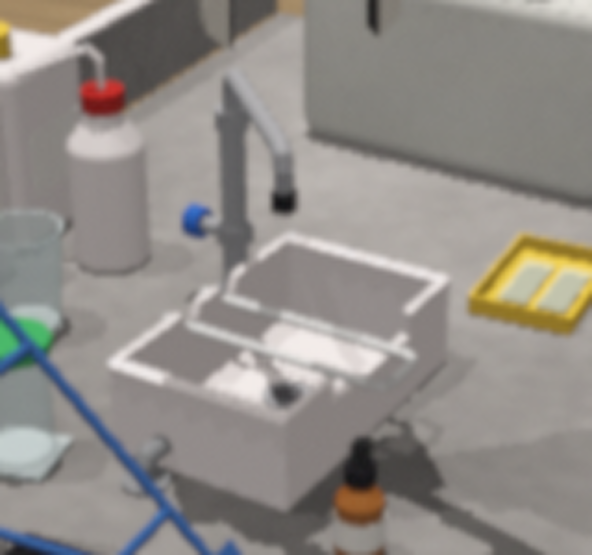

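View pics/wrist21.png

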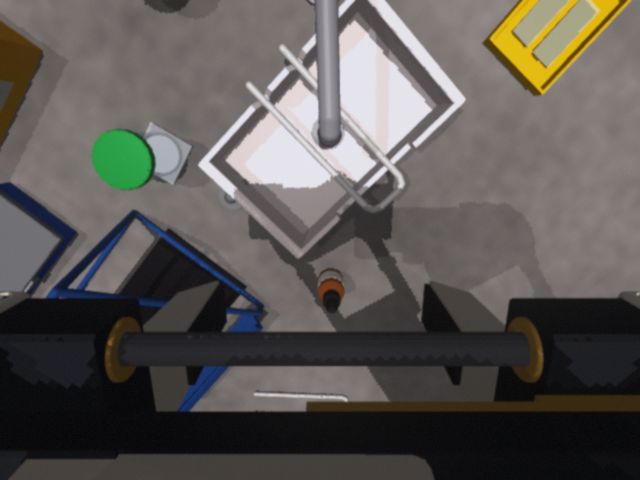

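Everything checks out: the bridge lies level with its ends in the notches. The outlet is at about (571,-151), against a basin centre of about (568,-151). The bystanders have not moved, and the robot is clear. I'm handing the job in.

```bash
python3 -c "
from plant import bot
print(bot.close_job())"
```

```text
the job is handed in; nothing more can be done
None
```

The bridge now lies across the staining basin with its free ends in the far notches and its bow in the near recess. The rinse spout is swung round over the basin's middle, and the job was handed in at about 28 s.

- **Bridge:** I took the middle-sized one from the rack, drew it up along the slope clear of the gutter lip and carried it over. It was lowered onto the near recess and tipped level about that edge, then let go. It was never near the bench. The wrist force I read peaked at about 6.5 N as it seated.
- **Level check:** In the last pictures the middle measures about 57–62 mm high, the bow 58–63 mm and one far end about 58 mm. Seated is 59 mm, and the networks are good to about 4 mm.
- **Spout:** After letting go, I turned it with the fingers loosely round the tube, opened them and backed off. The last readings put the outlet within about 2–6 mm of the basin's centre. The side view was the farthest off, and the side and scene pictures disagreed by a few mm.
- **Bystanders:** The jar, tray and both bottles measure where they stood at the start, within camera error.
- **Robot:** It ended clear of everything, with the gripper open.

No check failed. One early wrist-camera measurement of the basin was up to 9 mm off because the arm was still settling. I redid it before using it.

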